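Put away and book in a delivery of stock cartons

ROBOT

A 6-joint arm with a two-finger parallel gripper is mounted at the origin on the work surface. World frame = base frame: x ahead of the robot, y to its left, z up, the work surface at z = 0. Lengths are in m, angles in rad, forces in N, time in s.
With the tool pointing down it reaches from about 0.3 to 0.775 m from the base axis. Payload 14.6 kg.
Tool frame: the origin (TCP) lies between the finger pads; the fingertips stand 8 mm ahead of it and the grasp point (between the pads) lies 11 mm behind it; x points along the fingers, y is the direction in which the jaws open and shut, and the axes are right-handed (so a half turn about x gives the same grasp; the last joint's range is limited). The gripper opens to 94 mm and grips with 3 to 60 N. Pads are 16 mm wide; open, the fingers measure 119 mm over their backs; the gripper's body (75 mm by 177 mm) begins 78 mm behind the grasp point.
Start: joints at [-1.358, 0.3, 1.521, -0, 1.321, -0.067], TCP at [0.152, -0.529, 0.213] pointing down, gripper open.
Joint ranges: [-3.03, 3.03], [-0.79, 2.21], [0.23, 2.52], [-1.04, 4.18], [0, 3.07], [-2.55, 2.55]. Speed limits (rad/s): [2.22, 2.22, 2.57, 3.14, 3.14, 3.14].

INTERFACE

Orientations are given as [roll, pitch, yaw] about the fixed x, y, z axes, in that order (R = Rz(yaw) Ry(pitch) Rx(roll)).
In Python, from station import ctrl gives the robot as it stands.
- The arm moves only by the shell command python3 -m creep 'ROWS' [FORCE]. ROWS is a JSON object of lists of equal length, an entry for each row: "hand": the closure, from -1 (fully open) to 1 (shut); "slide": the shift along the tool's x, y, z in m, a list of three; "spin": the turn about the tool's x in degrees. A call has 1 to 12 rows; each row is the pose to reach, as a shift and turn from the pose commanded when the call began, along the tool's axes at that moment; what a row does not reach only later rows make up. A row lasts 1/12 s, in which the tool goes at most 41.7 mm and 7.16 degrees, less where a joint would pass 70% of its speed; a pose out of reach is approached as far as the arm can. A call with a gripper value outside its range is refused whole. The fingers move at their own pace and stop on an object; FORCE is the grip in N (left out, the last holds). Time passes only in rows, so rows that repeat a pose let the fingers close. It gives the time, the measured TCP pose, the force and the opening at its end, in the units of the state.
- ctrl.get_obs(): the state, without advancing time (a new reading comes with each control period).
- ctrl.camera(name): name is "scene" or "top"; returns the picture (384x512x3 uint8, red, green, blue); there is no depth.
- ctrl.calibration(name): a dict with "K" (3x3 intrinsics, pixels), "k1" (the pictures are not rectified: a ray, as slopes to the right and down, at radius r is drawn at 1 + k1 r^2 times it, then the intrinsics apply), "R" (3x3) and "t" (3): a world point X has camera coordinates R X + t. Camera axes: x right, y down, z forward; pixel columns grow to the right and rows downward; lengths in m; the calibration is good to about 2 mm. A picture is of the moment at which its call begins. calibration takes no time and is no camera call.
- ctrl.hand_in(): hands the job in, once; it reports no verdict.
The state is a dict: "time_s": time; "qpos": joint angles; "joint_vel": joint speeds; "tau": joint torques, N m; "ee_pos": TCP position; "eef_rot": TCP orientation; "force": force on the tool from outside, world axes, zero at the start; "moment": the same for the moment, N m; "grip_width": finger opening in m.
Only numpy, scipy, OpenCV 4.12 (cv2) and the standard library are available. Lean on these libraries where they do the work, as an engineer would, in place of code of your own. Each camera call takes 0.05 s, during which the arm holds its last target.

TASK

Put the delivery away and book it in. Load all the small cartons on the bench flat, one on another, into the spring-floored dispenser, pressing the pile down until its top is just down inside the dispenser's rim, and slide the one large carton into the taped bay so that it sits in the middle of the marks and square with them; then press the console's keys one at a time: first the square key, then the long bar key, then the round key. Leave everything else on the bench where it is.

Things in the scene. Friction and masses are not known exactly. Their poses are not given: they have to be found in the camera images.
- carton1: a small closed brown cardboard carton, 120 (its x) x 60 (its y) x 34 mm high, 0.3 to 0.4 kg, rigid, with a paper tape strip along the top; origin at the centre of its underside, z up. Three to five are present, lying flat; carton5, if there, starts on top of carton1. Absent ones have no pose.
- carton2: a small closed brown cardboard carton, 120 (its x) x 60 (its y) x 34 mm high, 0.3 to 0.4 kg, rigid, with a paper tape strip along the top; origin at the centre of its underside, z up. Three to five are present, lying flat; carton5, if there, starts on top of carton1. Absent ones have no pose.
- carton3: a small closed brown cardboard carton, 120 (its x) x 60 (its y) x 34 mm high, 0.3 to 0.4 kg, rigid, with a paper tape strip along the top; origin at the centre of its underside, z up. Three to five are present, lying flat; carton5, if there, starts on top of carton1. Absent ones have no pose.
- carton4: a small closed brown cardboard carton, 120 (its x) x 60 (its y) x 34 mm high, 0.3 to 0.4 kg, rigid, with a paper tape strip along the top; origin at the centre of its underside, z up. Three to five are present, lying flat; carton5, if there, starts on top of carton1. Absent ones have no pose.
- carton5: a small closed brown cardboard carton, 120 (its x) x 60 (its y) x 34 mm high, 0.3 to 0.4 kg, rigid, with a paper tape strip along the top; origin at the centre of its underside, z up. Three to five are present, lying flat; carton5, if there, starts on top of carton1. Absent ones have no pose.
- big_carton: the one large closed cardboard carton, 100 (its x) x 140 (its y) x 50 mm high, about 0.6 kg, too wide to grip: it slides on the bench; dark hand-hole marks on its two short (y) ends; origin at the centre of its underside, z up
- bay: the taped bay: four pale tape corner brackets flat on the bench (nothing to bump into), whose inner edges mark a field 108 (x) x 148 mm (y) for the large carton; origin at the field's centre on the bench; the large carton's x belongs along the bay's x (either way round)
- dispenser: fixed steel dispenser, 170 (x) x 110 (y) x 208 mm high: an upright well, inside 128 (x) x 68 mm (y), for cartons lying flat, length along x, 4 mm spare all round. End walls and four corner guides hold the pile; the middle 80 mm of both long (+y, -y) sides is open from top to bottom for fingers. The top 13 mm flares outwards as a lead-in. Origin under its centre, z up
- rim (a point): centre of the dispenser's mouth at the height of the rim (the upper edge of the flared lips), 208 mm above the bench; axes as the dispenser's
- platform (a joint): the dispenser's sprung floor plate: metres sunk, 0 fully up, 0.180 at the bottom stop; stays level. Spring about 100 N/m, roughly balancing the cartons, plus 4.5 N of drag: a fresh carton hardly sinks by itself; pushed down (6 to 12 N) the floor stays about there and does not come back by itself, so do not push too deep. Pressing after each carton makes room for the next
- platform_top (a point): centre of the floor plate's upper face; 12 mm below the rim when the floor is fully up
- console: fixed grey booking console, 95 (x) x 210 (y) x 26 mm high, with three white keys on black bases in a row along its y, 66 mm apart; which key is in which place varies. Origin under its centre
- key_square (a joint): travel of the square key in metres: 0 up, 0.006 fully pressed; counts as pressed beyond 0.0035; springs back by itself; about 5 N
- key_bar (a joint): travel of the long bar key in metres: 0 up, 0.006 fully pressed; counts as pressed beyond 0.0035; springs back by itself; about 5 N
- key_round (a joint): travel of the round key in metres: 0 up, 0.006 fully pressed; counts as pressed beyond 0.0035; springs back by itself; about 5 N
- key_square_top (a point): centre of the upper face of the square key (30 x 30 mm), 44 mm above the bench when up; pressed straight down
- key_bar_top (a point): centre of the upper face of the long bar key (16 x 50 mm), 44 mm above the bench when up; pressed straight down
- key_round_top (a point): centre of the upper face of the round key (34 mm across), 44 mm above the bench when up; pressed straight down
- tape_roll: a cardboard-brown roll of packing tape lying flat, 100 mm across, 45 mm high; not part of the job, stays where it is
- screwdriver: a screwdriver lying on the bench; not part of the job, stays where it is
- jar: a closed jar, 64 mm across, 80 mm high; not part of the job, stays where it is
- mug: a white mug, 90 mm high; not part of the job, stays where it is
- stapler: a desk stapler, 130 mm long, 43 mm high; not part of the job, stays where it is
Not all that is in view belongs to the job. Leave any pink look-alike of the carton3 alone.

How it is judged:
By the outcome, as a careful person would: the job done as asked, in the order asked, and still so for the second after the job is handed in, with the robot touching nothing.
Of carton2, carton3, carton4, carton5 only 2 to 4 are there at a start; the rules pass over those that are not, and their reading is None.
At some moment in a run one of carton2, carton3, carton4, big_carton may be knocked a few centimetres aside while the robot is not near it.
Once in a run the grip may slacken for a moment while it holds something.
It also fails if it takes over 210 s, if anything falls off the work surface, if the arm or the gripper's body presses on something with over 40 N, if the wrist force passes 120 N, or if a joint passes its speed limit or range.

## Working session

There is one attempt and no reset: what is moved stays moved. The work goes in short steps, Python scripts to look and compute and a shell command to move; the robot and the scene stay as the last step left them, time stands still between calls to the robot, and variables do not carry over. Pictures are saved under pics/ and viewed, and the job is handed in when it is done.

```bash
ls; mkdir -p pics; python3 - <<'E'
from station import ctrl
import cv2
print(ctrl.get_obs())
for n in("scene","top"):
    im=ctrl.camera(n); cv2.imwrite(f"pics/{n}0.png",im[:,:,::-1]); print(n,ctrl.calibration(n))
E
```

```text
pics
{'time_s': 0.0, 'qpos': array([-1.35760093e+00,  3.00489717e-01,  1.52155445e+00,  1.35504571e-05,
        1.32069253e+00, -6.65897708e-02]), 'joint_vel': array([-0.00023085, -0.00094211, -0.00071712,  0.00127664, -0.00014414,
       -0.00155557]), 'tau': array([ 1.63982645e-04, -5.31802154e+01, -3.52738059e+01,  7.08356453e-02,
        2.43719341e-02, -1.11391141e-04]), 'ee_pos': array([ 0.15183687, -0.52837547,  0.21288738]), 'eef_rot': array([-1.64885809,  1.56965221,  1.77251636]), 'force': array([-0.15683858,  0.80573758, -0.26899565]), 'moment': array([-0.03839855,  0.05515291,  0.04124955]), 'grip_width': 0.09438519254759428}
scene {'K': array([[356.66315974,   0.        , 249.45661367],
       [  0.        , 356.66315974, 188.88507536],
       [  0.        ,   0.        ,   1.        ]]), 'k1': -0.03080616540601991, 'R': array([[-0.86449596,  0.50236648, -0.01657302],
       [ 0.35864341,  0.59339825, -0.72059241],
       [-0.35216707, -0.62889303, -0.69316081]]), 't': array([ 0.47832032, -0.11373993,  1.20714958])}
top {'K': array([[394.39719241,   0.        , 256.14928429],
       [  0.        , 394.39719241, 194.68642973],
       [  0.        ,   0.        ,   1.        ]]), 'k1': -0.13486989222970278, 'R': array([[ 0.00986887, -0.9998883 , -0.01122469],
       [-0.99341955, -0.00852286, -0.11421449],
       [ 0.11410606,  0.012278  , -0.9933927 ]]), 't': array([0.03596935, 0.56018032, 1.22702568])}
```

View pics/scene0.png

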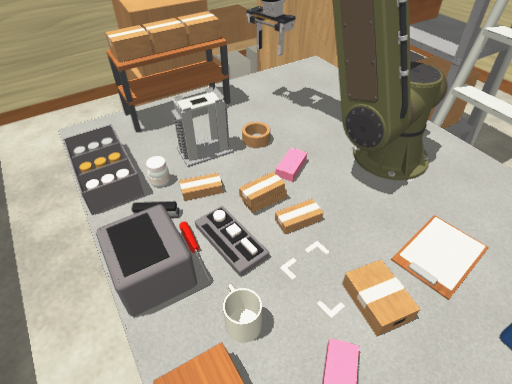

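View pics/top0.png

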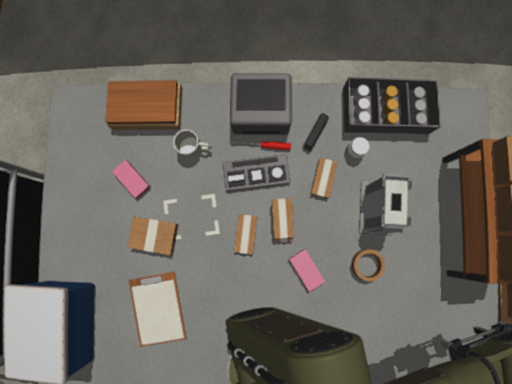

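The scene picture shows a console near (232,238), the bay brackets near (305,280) and the big carton at (380,295). It also shows the dispenser at (202,128) and brown cartons at (200,186), (263,192) (which looks stacked) and (299,215). I'll zoom in next.

```bash
cat > h.py <<'E'
import numpy as np, cv2
from station import ctrl
C={n:ctrl.calibration(n) for n in("scene","top")}
def und(n,uv):
    c=C[n];p=np.atleast_2d(np.array(uv,float))
    return cv2.undistortPoints(p.reshape(-1,1,2),c["K"],np.array([c["k1"],0,0,0,0.])).reshape(-1,2)
def plane(n,uv,z):
    c=C[n];R=np.array(c["R"]);t=np.array(c["t"]);o=-R.T@t
    d=np.c_[und(n,uv),np.ones(len(np.atleast_2d(uv)))]@R
    return o+d*((z-o[2])/d[:,2])[:,None]
def proj(n,X):
    c=C[n];X=np.atleast_2d(np.array(X,float))
    p,_=cv2.projectPoints(X,cv2.Rodrigues(np.array(c["R"]))[0],np.array(c["t"]),c["K"],np.array([c["k1"],0,0,0,0.]))
    return p.reshape(-1,2)
def two(u1,u2): # scene,top triangulate
    P=[np.c_[C[n]["R"],C[n]["t"]] for n in("scene","top")]
    X=cv2.triangulatePoints(P[0],P[1],und("scene",u1).T,und("top",u2).T);return (X[:3]/X[3]).T
def shot(n,name=None):
    im=ctrl.camera(n)[:,:,::-1].copy()
    if name: cv2.imwrite(f"pics/{name}.png",im)
    return im
def crop(im,x0,y0,x1,y1,name,f=4):
    cv2.imwrite(f"pics/{name}.png",cv2.resize(im[y0:y1,x0:x1],None,fx=f,fy=f,interpolation=cv2.INTER_CUBIC))
E
python3 - <<'E'
from h import *
im=cv2.imread("pics/top0.png");crop(im,110,120,310,270,"t0a",4);crop(im,260,120,440,300,"t0b",3.3)
im=cv2.imread("pics/scene0.png");crop(im,130,60,330,210,"s0a",4)
crop(im,180,200,430,340,"s0b",3.2)
E
```

```text
(no output)
```

View pics/t0a.png

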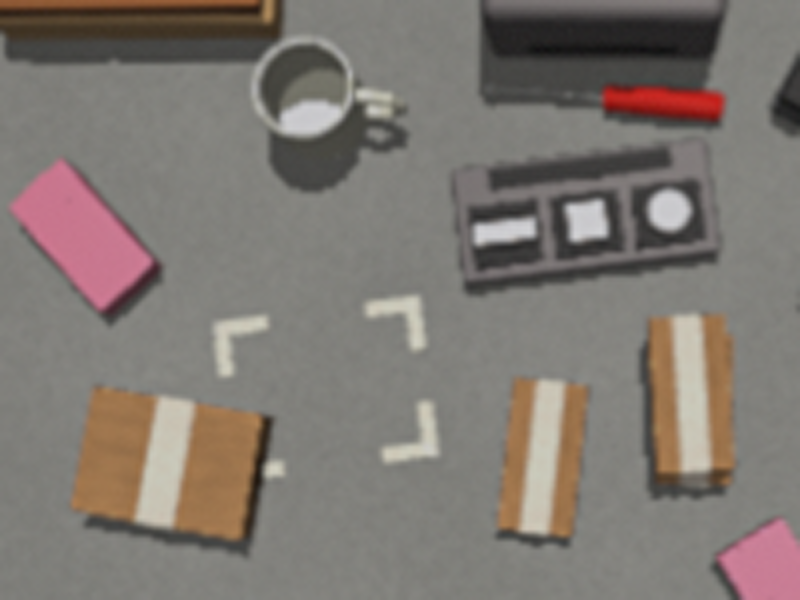

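View pics/t0b.png

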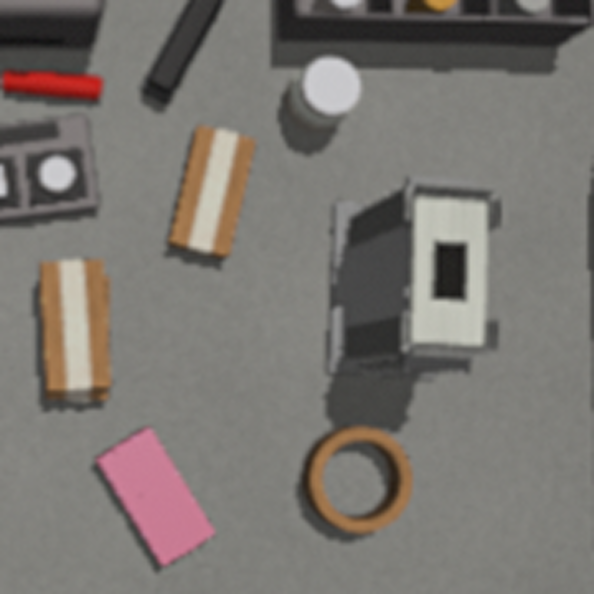

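View pics/s0a.png

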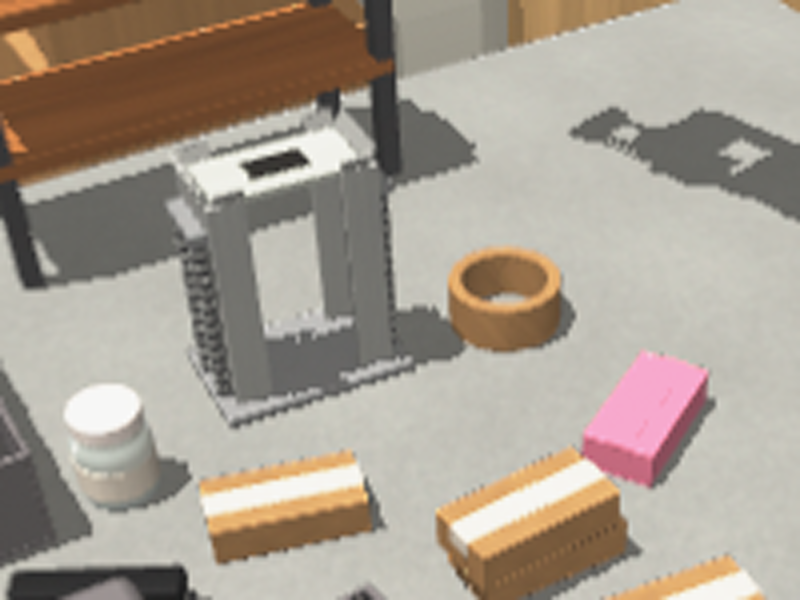

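View pics/s0b.png

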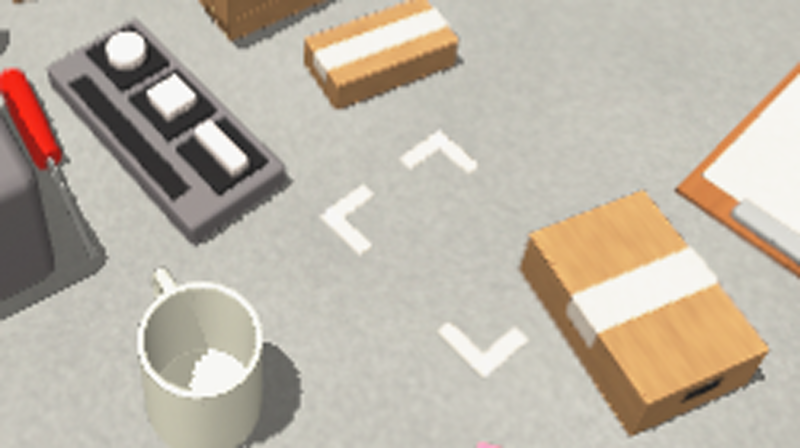

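The top view shows single cartons at (245,235) and (324,178), and a stacked pair at (283,220), so there are four small cartons. The keys along the console run bar (236,178), square (257,175) and round (277,172). Next I'll measure all of these.

```bash
cat >> h.py <<'E'
def rects(im,box,lo,hi,amin=30):
    x0,y0,x1,y1=box
    m=cv2.inRange(cv2.cvtColor(im,cv2.COLOR_BGR2HSV),lo,hi);k=np.zeros_like(m);k[y0:y1,x0:x1]=m[y0:y1,x0:x1]
    cs,_=cv2.findContours(k,cv2.RETR_EXTERNAL,cv2.CHAIN_APPROX_NONE)
    return [c for c in cs if cv2.contourArea(c)>amin]
def wrect(n,c,z):
    """min area rect in world of contour at plane z -> centre, long side, short side, yaw of long side (deg)"""
    p=plane(n,c.reshape(-1,2).astype(float),z)[:,:2]
    (cx,cy),(w,h),a=cv2.minAreaRect((p*1000).astype(np.float32))
    if w<h: w,h,a=h,w,a+90
    return np.round([cx,cy,w,h,(a+90)%180-90],1)
E
python3 - <<'E'
from h import *
im=cv2.imread("pics/top0.png")
hsv=cv2.cvtColor(im,cv2.COLOR_BGR2HSV)
for p in [(283,220),(277,220),(245,235),(240,235),(238,235),(150,235),(135,235),(393,190),(165,207),(257,175),(283,240),(300,200)]: print(p,hsv[p[1],p[0]])
print("white strips/keys/bay")
for c in rects(im,(100,100,440,300),(0,0,150),(40,70,255),15):
    u=c.reshape(-1,2).mean(0)
    print(u.round(1),[list(wrect("top",c,z)) for z in (0,.034,.044,.068)])
print("brown")
for c in rects(im,(100,100,440,300),(8,90,80),(25,255,255),60):
    u=c.reshape(-1,2).mean(0)
    print(u.round(1),[list(wrect("top",c,z)) for z in (.034,.05,.068)])
E
```

```text
(283, 220) [ 25  23 200]
(277, 220) [ 15 132 155]
(245, 235) [ 25  23 200]
(240, 235) [ 15 126 156]
(238, 235) [ 15 132 155]
(150, 235) [ 25  23 201]
(135, 235) [ 14 127 159]
(393, 190) [ 33  14 196]
(165, 207) [ 25  24 202]
(257, 175) [128   5 204]
(283, 240) [ 18  28 110]
(300, 200) [ 24  10 128]
white strips/keys/bay
[154.9 291.1] [[np.float64(250.1), np.float64(371.3), np.float64(146.1), np.float64(61.4), np.float64(-88.2)], [np.float64(254.5), np.float64(362.2), np.float64(142.3), np.float64(59.8), np.float64(-88.2)], [np.float64(255.8), np.float64(359.5), np.float64(141.1), np.float64(59.3), np.float64(-88.2)], [np.float64(258.9), np.float64(353.0), np.float64(138.4), np.float64(58.2), np.float64(-88.2)]]
[150.5 279.6] [[np.float64(282.2), np.float64(383.1), np.float64(57.5), np.float64(7.5), np.float64(-76.7)], [np.float64(285.7), np.float64(373.6), np.float64(56.0), np.float64(7.3), np.float64(-76.7)], [np.float64(286.8), np.float64(370.8), np.float64(55.6), np.float64(7.2), np.float64(-76.7)], [np.float64(289.3), np.float64(364.1), np.float64(54.5), np.float64(7.1), np.float
[... 7963 characters left out ...]
, [np.float64(813.3), np.float64(-397.1), np.float64(37.0), np.float64(36.5), np.float64(-45.5)]]
[391.8 104.1] [[np.float64(867.2), np.float64(-410.8), np.float64(41.5), np.float64(31.6), np.float64(-88.2)], [np.float64(861.4), np.float64(-405.2), np.float64(41.0), np.float64(31.2), np.float64(-88.2)], [np.float64(854.9), np.float64(-398.9), np.float64(40.4), np.float64(30.7), np.float64(-88.2)]]
[142.6 116.5] [[np.float64(833.1), np.float64(426.0), np.float64(254.1), np.float64(88.1), np.float64(89.2)], [np.float64(827.7), np.float64(420.8), np.float64(250.9), np.float64(87.0), np.float64(89.2)], [np.float64(821.7), np.float64(415.1), np.float64(247.2), np.float64(85.7), np.float64(89.2)]]
```

```bash
python3 - <<'E'
from h import *
top=cv2.imread("pics/top0.png");sc=cv2.imread("pics/scene0.png")
print("scene white")
for c in rects(sc,(130,80,420,340),(0,0,195),(179,50,255),12):
    u=c.reshape(-1,2).mean(0)
    for z in (0,.034,.044,.05,.068,.196):
        r=wrect("scene",c,z)
        if 15<r[2]<160 : print(u.round(1),z,r.tolist()) if z in (0.034,.044,.068,.05,.196) or r[2]<60 else 0
print("top")
for c in rects(top,(100,100,440,300),(0,0,150),(40,70,255),15):
    u=c.reshape(-1,2).mean(0)
    if 380<u[0]<410: print("plat",u,wrect("top",c,.196).tolist())
    if 140<u[0]<160 and 220<u[1]<250: print("big tape",wrect("top",c,.05).tolist())
for c in rects(top,(220,160,295,190),(100,0,170),(140,40,255),8):
    u=c.reshape(-1,2).mean(0); print("key",u,wrect("top",c,.044).tolist())
E
```

```text
scene white
[413.8 254. ] 0.034 [278.5, 322.8, 123.5, 44.8, 41.1]
[413.8 254. ] 0.044 [286.8, 326.4, 121.8, 44.2, 41.1]
[413.8 254. ] 0.05 [291.7, 328.6, 120.8, 43.9, 41.1]
[413.8 254. ] 0.068 [306.6, 335.1, 117.8, 42.8, 41.1]
[413.8 254. ] 0.196 [412.1, 381.4, 96.1, 34.9, 41.1]
[131.  127.5] 0.034 [710.9, -584.3, 116.0, 14.1, 73.6]
[131.  127.5] 0.044 [713.2, -568.3, 114.4, 13.9, 73.6]
[131.  127.5] 0.05 [714.6, -558.6, 113.4, 13.8, 73.6]
[131.  127.5] 0.068 [718.8, -529.7, 110.5, 13.4, 73.6]
[131.  127.5] 0.196 [748.4, -324.1, 90.2, 10.9, 73.6]
[201.6 129.1] 0.044 [503.6, -423.3, 159.3, 52.7, 69.1]
[201.6 129.1] 0.05 [506.7, -414.9, 158.0, 52.2, 69.1]
[201.6 129.1] 0.068 [516.1, -389.6, 154.0, 50.9, 69.1]
[201.6 129.1] 0.196 [583.0, -209.8, 125.6, 41.5, 69.1]
[315.5  97.5] 0 [-23.5, -439.8, 32.5, 22.8, -88.4]
[315.5  97.5] 0.034 [16.8, -394.1, 31.1, 21.8, -88.4]
[315.5  97.5] 0.044 [28.6, -380.6, 30.7, 21.5, -88.4]
[315.5  97.5] 0.05 [35.7, -372.5, 30.4, 21.3, -88.4]
[315.5  97.5] 0.068 [57.0, -348.3, 29.6, 20.8, -88.4]
[315.5  97.5] 0.196 [208.5, -176.1, 24.2, 17.0, -88.4]
[192.6  91.7] 0.034 [414.4, -699.4, 113.0, 24.6, -0.2]
[192.6  91.7] 0.044 [420.8, -681.7, 111.4, 24.3, -0.2]
[192.6  91.7] 0.05 [424.6, -671.1, 110.5, 24.1, -0.2]
[192.6  91.7] 0.068 [436.1, -639.4, 107.7, 23.5, -0.2]
[192.6  91.7] 0.196 [517.8, -413.5, 87.9, 19.1, -0.2]
[323.8  86.6] 0.044 [-36.3, -430.9, 159.5, 144.7, 51.6]
[323.8  86.6] 0.05 [-28.6, -422.4, 158.1, 143.5, 51.6]
[323.8  86.6] 0.068 [-5.7, -397.0, 154.1, 139.8, 51.6]
[323.8  86.6] 0.196 [157.4, -215.8, 125.7, 114.1, 51.6]
top
big tape [427.6, 371.8, 102.3, 31.4, -9.0]
plat [395.85714286 201.95238095] [524.4, -353.9, 124.0, 63.9, -1.9]
key [235.5625  177.03125] [614.6, 105.9, 45.4, 12.0, -82.4]
key [256.2        174.53333333] [623.4, 40.6, 27.0, 26.0, -81.3]
key [277. 172.] [631.8, -24.7, 25.9, 25.5, 0.3]
```

```bash
python3 - <<'E'
from h import *
top=cv2.imread("pics/top0.png");sc=cv2.imread("pics/scene0.png")
crop(sc,165,80,235,170,"s0c",6.5)
# black slot centroid
for n,im,b in(("top",top,(385,185,405,220)),("scene",sc,(185,93,212,108))):
    g=cv2.cvtColor(im,cv2.COLOR_BGR2GRAY);m=np.zeros_like(g);x0,y0,x1,y1=b;m[y0:y1,x0:x1]=(g[y0:y1,x0:x1]<70)*255
    M=cv2.moments(m,True);print(n,M['m00'],u:=(M['m10']/M['m00'],M['m01']/M['m00']),plane(n,[u],.196))
    if n=="top":ut=u
    else:us=u
print(two([us],[ut]))
# keys in scene; tape in scene by local threshold
hs=cv2.cvtColor(sc,cv2.COLOR_BGR2HSV)
for p in [(220,216),(234,230),(249,246),(200,184),(265,187),(300,212),(385,290),(288,268),(330,310),(380,270)]: print(p,hs[p[1],p[0]])
E
```

```text
top 138.0 (395.8840579710145, 201.43478260869566) [[ 0.52531525 -0.35343497  0.196     ]]
scene 49.0 (198.42857142857142, 100.40816326530613) [[ 0.52784429 -0.35362397  0.196     ]]
[[ 0.526421   -0.35434984  0.19501796]]
(220, 216) [ 30   1 247]
(234, 230) [ 30   1 247]
(249, 246) [ 30   1 247]
(200, 184) [ 21  21 244]
(265, 187) [ 18  95 237]
(300, 212) [ 25   6 247]
(385, 290) [ 24   5 247]
(288, 268) [ 25  16 196]
(330, 310) [ 23  14 241]
(380, 270) [ 17 131 230]
```

View pics/s0c.png

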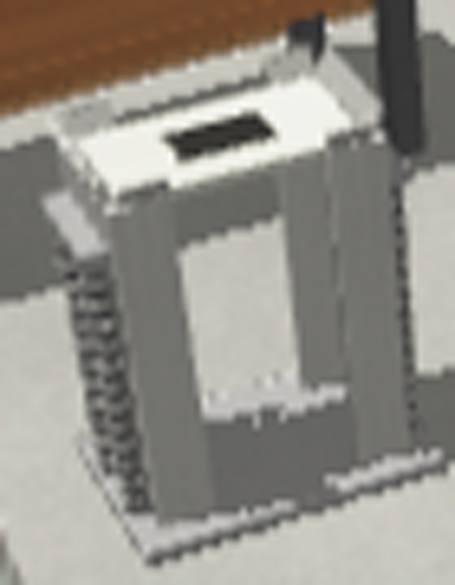

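```bash
python3 - <<'E'
from h import *
top=cv2.imread("pics/top0.png");sc=cv2.imread("pics/scene0.png")
p=plane("scene",[(165+150/6.5,80+557/6.5),(165+440/6.5,80+462/6.5)],.004);print(p);d=p[0]-p[1];print(np.degrees(np.arctan2(d[1],d[0])),np.linalg.norm(d))
for nm,b,z in(("A",(270,195,325,235),.034),("S",(240,170,290,212),.068),("B",(178,170,225,200),.034),("big",(340,255,420,325),.05),("keys",(205,205,262,255),.044),("bay",(275,235,345,320),0)):
    for c in rects(sc,b,(0,0,225),(179,60,255),5): print(nm,c.reshape(-1,2).mean(0).round(1),wrect("scene",c,z).tolist())
# bay brackets from top, outer/inner
for c in rects(top,(155,185,225,245),(0,0,150),(40,70,255),15):
    a=cv2.approxPolyDP(c,2.0,True).reshape(-1,2); print(a.tolist()); print(plane("top",a.astype(float),0)[:,:2].round(4).tolist())
E
```

```text
[[ 0.61222311 -0.30284834  0.004     ]
 [ 0.44885643 -0.2948841   0.004     ]]
-2.79099834875918 0.1635606931590889
A [299.  211.7] [437.4, 74.2, 121.9, 24.1, -5.1]
S [261.5 184.8] [487.7, -41.1, 120.5, 23.0, 3.5]
B [200.  182.1] [621.2, -177.4, 121.9, 23.8, -14.2]
big [341.2 305.4] [529.1, 355.9, 16.5, 8.5, 49.7]
big [380.9 290. ] [428.6, 371.2, 101.6, 30.5, -8.8]
big [411.6 258.3] [309.7, 344.3, 43.7, 32.9, -48.9]
keys [248.4 244.8] [617.1, 107.1, 49.0, 15.7, -81.6]
keys [233. 229.] [626.7, 42.4, 29.5, 28.5, -81.8]
keys [218.8 214.3] [636.3, -22.8, 33.2, 29.9, 62.8]
bay [330.7 307.9] [524.3, 324.1, 47.1, 44.9, 4.6]
bay [288.8 267.5] [542.8, 196.8, 46.0, 46.0, 7.8]
bay [316.9 247.4] [456.8, 184.7, 46.4, 45.1, -81.9]
[[217, 220], [214, 221], [215, 229], [206, 231], [206, 235], [219, 233]]
[[0.4793, 0.1684], [0.476, 0.1782], [0.45, 0.1744], [0.4431, 0.2037], [0.4301, 0.2034], [0.4371, 0.1611]]
[[155, 219], [155, 239], [158, 223]]
[[0.4801, 0.3739], [0.4145, 0.3717], [0.4671, 0.3633]]
[[176, 199], [163, 201], [164, 213], [168, 213], [167, 204], [176, 202]]
[[0.5469, 0.3057], [0.5399, 0.3491], [0.5002, 0.3443], [0.5004, 0.3309], [0.5301, 0.3353], [0.537, 0.3054]]
[[201, 196], [202, 199], [210, 198], [212, 206], [216, 206], [214, 194]]
[[0.5576, 0.2228], [0.5477, 0.2193], [0.5513, 0.1929], [0.525, 0.1857], [0.5251, 0.1726], [0.5646, 0.18]]
```

```bash
cat >> h.py <<'E'
def state():
    o=ctrl.get_obs();r,p,y=o["eef_rot"]
    from scipy.spatial.transform import Rotation as Ro
    return o,Ro.from_euler("xyz",[r,p,y]).as_matrix()
def go(x,y,z,boxyaw=None,jaw=None):
    """mm target TCP; boxyaw: jaws across box whose long axis is at boxyaw deg. prints slide(mm) & spin(deg)"""
    o,R=state();s=R.T@(np.array([x,y,z])/1000-o["ee_pos"])
    cur=np.degrees(np.arctan2(R[1,1],R[0,1]))
    if boxyaw is not None: jaw=boxyaw+90
    sp=0 if jaw is None else (jaw-cur+90)%180-90
    # tool x is down: spin + about down = yaw -
    print("slide mm",(s*1000).round(1),"spin",round(-sp,1),"| jaw now",round(cur,1),"q6",round(float(o["qpos"][5]),2),"dist",round(float(np.linalg.norm(s))*1000))
def st():
    o,R=state();print("t",round(o["time_s"],2),"tcp",(o["ee_pos"]*1000).round(1),"jaw",round(np.degrees(np.arctan2(R[1,1],R[0,1])),1),"down",R[:,0].round(3),"F",o["force"].round(1),"w",round(o["grip_width"]*1000,1))
E
python3 -c "
from h import *
st();go(620,-177,213,boxyaw=-14.2);go(620,-177,12,boxyaw=-14.2)"
```

```text
t 0.1 tcp [ 151.8 -528.4  212.9] jaw -74.0 down [-0.     0.001 -1.   ] F [0.4 0.  0. ] w 94.0
slide mm [ 2.000e-01 -2.084e+02 -5.470e+02] spin 30.2 | jaw now -74.0 q6 -0.07 dist 585
slide mm [ 201.2 -208.2 -547. ] spin 30.2 | jaw now -74.0 q6 -0.07 dist 619
```

```bash
python3 -m creep '{"hand":[-1,-1,-1,-1,-1,-1,-1,-1,-1,-1,-1,-1],"slide":[[-0.04,0,0],[-0.08,0,0],[-0.12,0,0],[-0.13,-0.01,-0.03],[-0.13,-0.03,-0.07],[-0.13,-0.04,-0.11],[-0.13,-0.055,-0.15],[-0.13,-0.07,-0.19],[-0.13,-0.085,-0.23],[-0.13,-0.1,-0.27],[-0.13,-0.115,-0.31],[-0.13,-0.13,-0.35]],"spin":[0,0,0,5,10,15,20,25,30,30,30,30]}' 20
python3 -c "
from h import *
st();go(620,-177,60,boxyaw=-14.2);go(620,-177,12,boxyaw=-14.2)"
```

```text
time_s: 1.1
ee_pos: [0.4466, -0.3106, 0.3433]
eef_rot: [-0.311, 1.571, 2.587]
force: [1.2, -1.1, -0.1]
grip_width: 0.094
t 1.1 tcp [ 446.6 -310.6  343.3] jaw -104.0 down [-0.  0. -1.] F [ 1.2 -1.1 -0.1] w 94.0
slide mm [ 283.3 -171.5 -136.1] spin 0.2 | jaw now -104.0 q6 1.14 dist 358
slide mm [ 331.3 -171.5 -136.1] spin 0.2 | jaw now -104.0 q6 1.14 dist 397
```

```bash
python3 -m creep '{"hand":[-1,-1,-1,-1,-1,-1,-1,-1,-1,-1,-1,-1],"slide":[[0.0,-0.03,-0.025],[0.0,-0.06,-0.05],[0.0,-0.09,-0.07],[0.01,-0.12,-0.095],[0.04,-0.145,-0.115],[0.08,-0.165,-0.13],[0.12,-0.1715,-0.136],[0.16,-0.1715,-0.136],[0.2,-0.1715,-0.136],[0.23,-0.1715,-0.136],[0.23,-0.1715,-0.136],[0.23,-0.1715,-0.136]],"spin":[0,0,0,0,0,0,0,0,0,0,0,0]}'
python3 - <<'E'
from h import *
st();go(620,-177,12,boxyaw=-14.2)
im=shot("scene");crop(im,130,60,330,210,"s1",4)
E
```

```text
time_s: 2.1
ee_pos: [0.6182, -0.1785, 0.1129]
eef_rot: [-0.1, 1.568, 2.798]
force: [0.9, -0.5, 0.8]
grip_width: 0.0937
t 2.1 tcp [ 618.2 -178.5  112.9] jaw -104.0 down [-0.003  0.001 -1.   ] F [ 0.9 -0.5  0.8] w 93.7
slide mm [100.8  -1.9  -1.7] spin 0.2 | jaw now -104.0 q6 1.48 dist 101
```

View pics/s1.png

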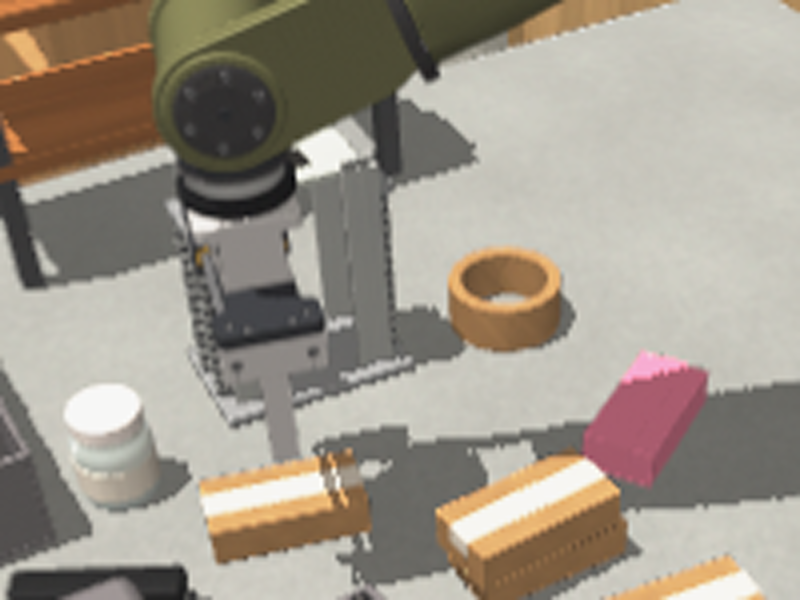

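```bash
python3 -m creep '{"hand":[-1,-1,-1,-1,-1,-1,0.6,0.6,0.6,0.6,0.6,0.6],"slide":[[0.03,-0.002,-0.002],[0.06,-0.002,-0.002],[0.085,-0.002,-0.002],[0.1,-0.002,-0.002],[0.1,-0.002,-0.002],[0.1,-0.002,-0.002],[0.1,-0.002,-0.002],[0.1,-0.002,-0.002],[0.1,-0.002,-0.002],[0.1,-0.002,-0.002],[0.1,-0.002,-0.002],[0.1,-0.002,-0.002]],"spin":[0,0,0,0,0,0,0,0,0,0,0,0]}' 25
python3 -c "
from h import *
st()"
```

```text
time_s: 3.15
ee_pos: [0.6212, -0.1773, 0.0139]
eef_rot: [2.918, 1.57, -0.467]
force: [-1.4, -0.6, 2.4]
grip_width: 0.06
t 3.15 tcp [ 621.2 -177.3   13.9] jaw -104.0 down [ 0. -0. -1.] F [-1.4 -0.6  2.4] w 60.0
```

```bash
python3 -m creep '{"hand":[1,1,1,1,1,1,1,1,1,1,1,1],"slide":[[0,0,0],[-0.02,0,0],[-0.05,0,0],[-0.08,0,0],[-0.11,0,0],[-0.14,0,0],[-0.17,0,0],[-0.2,0,0],[-0.23,0,0],[-0.25,0,0],[-0.26,0,0],[-0.26,0,0]],"spin":[0,0,0,0,0,0,0,0,0,0,0,0]}' 35
python3 -c "
from h import *
st();go(526,-353.7,275,boxyaw=-2.3)"
```

```text
time_s: 4.15
ee_pos: [0.6214, -0.1773, 0.2751]
eef_rot: [3.072, 1.568, -0.314]
force: [0.6, -0.2, -3.7]
grip_width: 0.0599
t 4.15 tcp [ 621.4 -177.3  275.1] jaw -104.0 down [ 0.003 -0.001 -1.   ] F [ 0.6 -0.2 -3.7] w 59.9
slide mm [  0.  194.2  50.1] spin -11.7 | jaw now -104.0 q6 1.48 dist 201
```

```bash
python3 -m creep '{"hand":[1,1,1,1,1,1,1,1,1,1,1,1],"slide":[[0,0.015,0.004],[0,0.035,0.009],[0,0.06,0.015],[0,0.085,0.022],[0,0.11,0.028],[0,0.135,0.035],[0,0.158,0.041],[0,0.177,0.046],[0,0.188,0.049],[0,0.194,0.05],[0,0.194,0.05],[0,0.194,0.05]],"spin":[0,-1,-2,-4,-6,-8,-10,-11,-11.7,-11.7,-11.7,-11.7]}'
python3 - <<'E'
from h import *
st();go(526,-353.7,230,boxyaw=-2.3)
im=shot("scene");crop(im,160,60,260,170,"s2",5)
im=shot("top");crop(im,340,150,440,250,"t2",5)
E
```

```text
time_s: 5.15
ee_pos: [0.5255, -0.3532, 0.2723]
eef_rot: [-0.697, 1.569, 2.404]
force: [0.4, -0.2, -3.6]
grip_width: 0.0595
t 5.15 tcp [ 525.5 -353.2  272.3] jaw -92.3 down [-0.001  0.001 -1.   ] F [ 0.4 -0.2 -3.6] w 59.5
slide mm [42.3  0.5 -0.5] spin -0.0 | jaw now -92.3 q6 0.96 dist 42
```

View pics/s2.png

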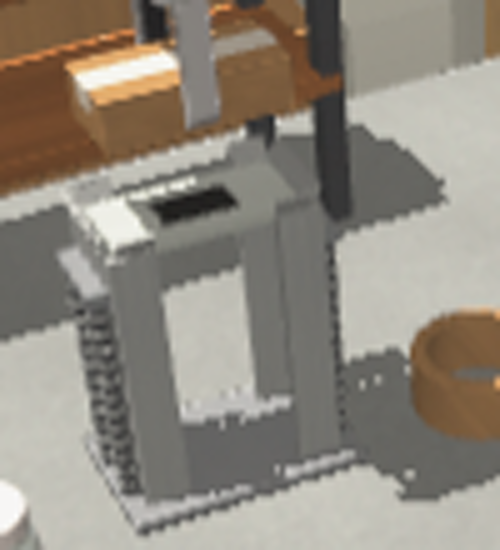

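View pics/t2.png

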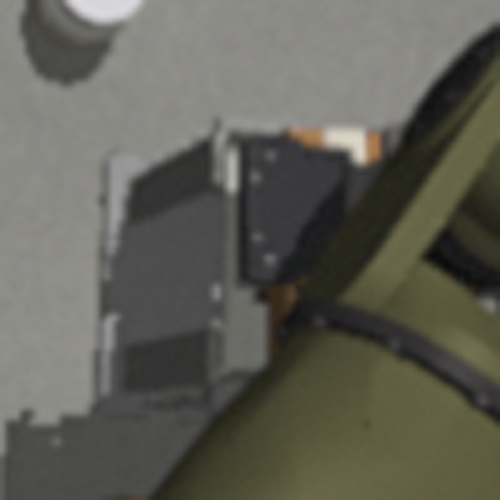

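```bash
cat >> h.py <<'E'
def boxpts(x,y,yaw,z0,L=120,W=60,H=34):
    a=np.radians(yaw);ex=np.array([np.cos(a),np.sin(a)]);ey=np.array([-ex[1],ex[0]])
    return np.array([[*(np.array([x,y])+sx*L/2*ex+sy*W/2*ey),z0+dz] for dz in(0,H) for sx,sy in((1,1),(1,-1),(-1,-1),(-1,1))])/1000
E
python3 - <<'E'
from h import *
P=proj("scene",boxpts(525.5,-353.2,-2.3,258.4))
print(((P-[160,60])*5).round(0).tolist())
P=proj("scene",boxpts(526,-353.7,-2.3,208,128,68,0)[:4]);print(((P-[160,60])*5).round(0).tolist())
E
```

```text
[[107.0, 155.0], [72.0, 112.0], [256.0, 66.0], [296.0, 106.0], [98.0, 100.0], [63.0, 59.0], [251.0, 14.0], [292.0, 52.0]]
[[114.0, 236.0], [76.0, 186.0], [265.0, 136.0], [310.0, 182.0]]
```

```bash
python3 -m creep '{"hand":[1,1,1,1,1,1,1,1,1,1],"slide":[[0.01,0,0],[0.025,0,0],[0.04,0,0],[0.045,0,0],[0.05,0,0],[0.053,0,0],[0.056,0,0],[0.059,0,0],[0.06,0,0],[0.06,0,0]],"spin":[0,0,0,0,0,0,0,0,0,0]}'
python3 - <<'E'
from h import *
st()
im=shot("scene");crop(im,160,60,260,170,"s3",5)
E
```

```text
time_s: 6.08
ee_pos: [0.5257, -0.3534, 0.2134]
eef_rot: [0.862, 1.571, -2.319]
force: [0.3, 0.9, -3.1]
grip_width: 0.0597
t 6.08 tcp [ 525.7 -353.4  213.4] jaw -92.3 down [-0. -0. -1.] F [ 0.3  0.9 -3.1] w 59.7
```

View pics/s3.png

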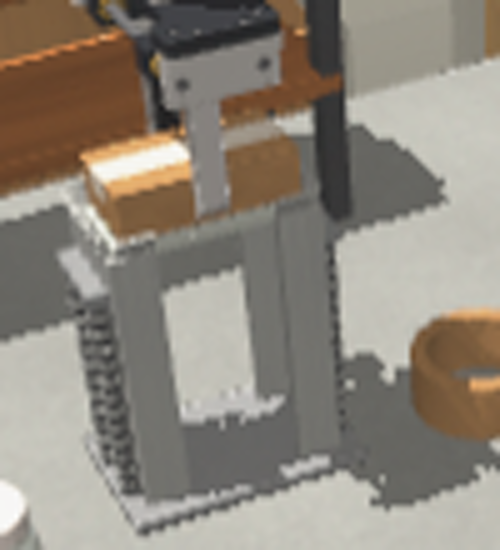

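```bash
python3 -m creep '{"hand":[1,1,1,1,1,1,1,1],"slide":[[0.002,0,0],[0.004,0,0],[0.006,0,0],[0.008,0,0],[0.010,0,0],[0.012,0,0],[0.012,0,0],[0.012,0,0]],"spin":[0,0,0,0,0,0,0,0]}'
python3 -c "
from h import *
st()"
```

```text
time_s: 6.8
ee_pos: [0.5258, -0.3535, 0.2012]
eef_rot: [2.332, 1.571, -0.849]
force: [1.2, -1.2, 0.4]
grip_width: 0.06
t 6.8 tcp [ 525.8 -353.5  201.2] jaw -92.3 down [ 0. -0. -1.] F [ 1.2 -1.2  0.4] w 60.0
```

```bash
python3 -m creep '{"hand":[1,1,1,1,1,1,1,1,1,1],"slide":[[0.003,0,0],[0.006,0,0],[0.009,0,0],[0.012,0,0],[0.015,0,0],[0.018,0,0],[0.021,0,0],[0.024,0,0],[0.024,0,0],[0.024,0,0]],"spin":[0,0,0,0,0,0,0,0,0,0]}'
python3 - <<'E'
from h import *
st()
im=shot("scene");crop(im,160,60,260,170,"s4",5)
E
```

```text
time_s: 7.63
ee_pos: [0.5256, -0.3533, 0.1768]
eef_rot: [-0.642, 1.57, 2.46]
force: [1.3, -0.8, -1.6]
grip_width: 0.0596
t 7.63 tcp [ 525.6 -353.3  176.8] jaw -92.3 down [-0.  0. -1.] F [ 1.3 -0.8 -1.6] w 59.6
```

View pics/s4.png

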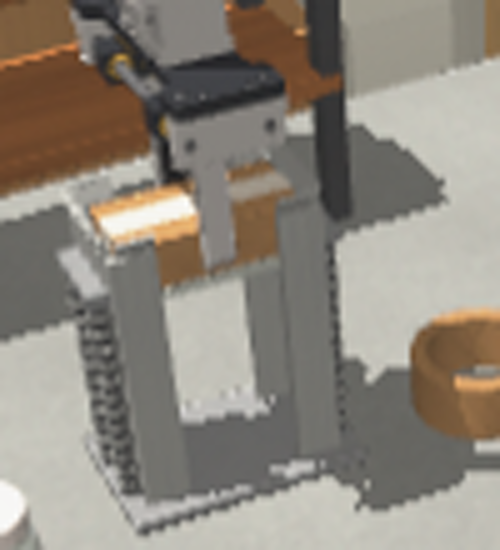

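```bash
python3 -m creep '{"hand":[0,-0.5,-1,-1,-1,-1,-1,-1,-1,-1,-1,-1],"slide":[[0,0,0],[0,0,0],[0,0,0],[0,0,0],[-0.015,0,0],[-0.04,0,0],[-0.07,0,0],[-0.1,0,0],[-0.12,0,0],[-0.12,0,0],[-0.12,0,0],[-0.12,0,0]],"spin":[0,0,0,0,0,0,0,0,0,0,0,0]}'
python3 - <<'E'
from h import *
st()
im=shot("scene","s5f");crop(im,160,60,260,170,"s5",5);im=shot("top","t5f")
go(486.7,-40.6,180,boxyaw=3.6)
E
```

```text
time_s: 8.68
ee_pos: [0.5255, -0.3532, 0.2962]
eef_rot: [-0.623, 1.569, 2.479]
force: [0.0, -0.1, 0.1]
grip_width: 0.0938
t 8.68 tcp [ 525.5 -353.2  296.2] jaw -92.3 down [-0.001  0.001 -1.   ] F [ 0.  -0.1  0.1] w 93.8
slide mm [ 116.5 -310.7   50.9] spin -5.9 | jaw now -92.3 q6 0.96 dist 336
```

View pics/s5.png

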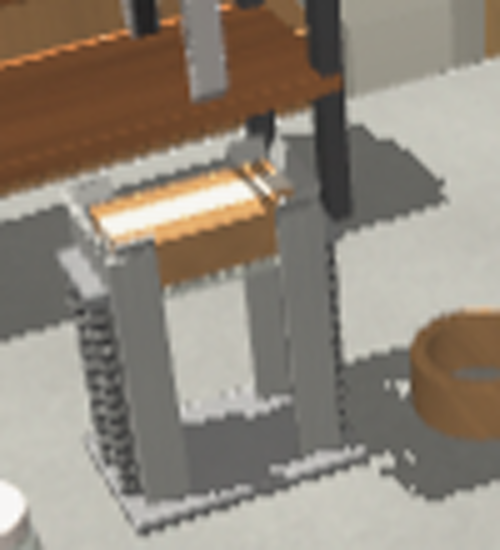

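View pics/t5f.png

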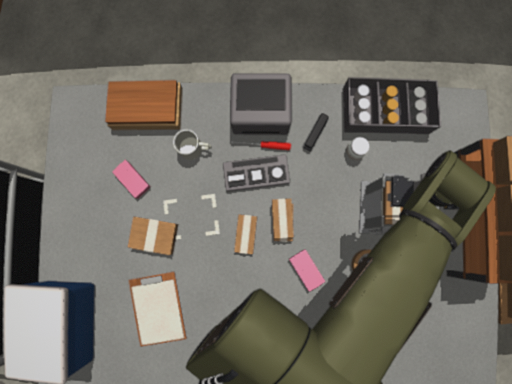

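```bash
python3 -m creep '{"hand":[-1,-1,-1,-1,-1,-1,-1,-1,-1,-1,-1,-1],"slide":[[0,-0.03,0.005],[0,-0.065,0.01],[0,-0.1,0.016],[0.0,-0.14,0.022],[0.0,-0.175,0.028],[0.02,-0.21,0.034],[0.05,-0.245,0.04],[0.085,-0.275,0.045],[0.12,-0.3,0.049],[0.15,-0.3105,0.051],[0.17,-0.3105,0.051],[0.17,-0.3105,0.051]],"spin":[0,-1,-2,-3,-4,-5,-5.9,-5.9,-5.9,-5.9,-5.9,-5.9]}' 25
python3 -c "
from h import *
st();go(486.7,-40.6,47,boxyaw=3.6)"
```

```text
time_s: 9.78
ee_pos: [0.4844, -0.0399, 0.1229]
eef_rot: [-0.222, 1.563, 2.984]
force: [-1.1, 0.6, -0.8]
grip_width: 0.0942
t 9.78 tcp [484.4 -39.9 122.9] jaw -86.3 down [-0.008  0.001 -1.   ] F [-1.1  0.6 -0.8] w 94.2
slide mm [75.8  1.  -2.8] spin 0.1 | jaw now -86.3 q6 1.35 dist 76
```

```bash
python3 -m creep '{"hand":[-1,-1,-1,-1,-1,-1,-1],"slide":[[0.02,0,0],[0.045,0,0],[0.065,0,0],[0.077,0,0],[0.077,0,0],[0.077,0,0],[0.077,0,0]],"spin":[0,0,0,0,0,0,0]}' 25
python3 -c "
from h import *
st();go(486.7,-40.6,47,boxyaw=3.6)"
```

```text
time_s: 10.37
ee_pos: [0.4878, -0.0415, 0.0519]
eef_rot: [2.908, 1.569, -0.171]
force: [-0.3, -0.3, -0.3]
grip_width: 0.0936
t 10.37 tcp [487.8 -41.5  51.9] jaw -86.4 down [ 0.002 -0.    -1.   ] F [-0.3 -0.3 -0.3] w 93.6
slide mm [ 4.9 -1.   1.1] spin 0.0 | jaw now -86.4 q6 1.35 dist 5
```

```bash
python3 -m creep '{"hand":[-1,-1,0.6,0.6,0.6,0.6,0.6,0.6],"slide":[[0.003,0,0],[0.003,0,0],[0.003,0,0],[0.003,0,0],[0.003,0,0],[0.003,0,0],[0.003,0,0],[0.003,0,0]],"spin":[0,0,0,0,0,0,0,0]}' 35
python3 -c "
from h import *
st()"
python3 -m creep '{"hand":[1,1,1,1,1,1,1,1,1,1,1,1],"slide":[[0,0,0],[-0.015,0,0],[-0.04,0,0],[-0.07,0,0],[-0.1,0,0],[-0.13,0,0],[-0.16,0,0],[-0.19,0,0],[-0.215,0,0],[-0.228,0,0],[-0.228,0,0],[-0.228,0,0]],"spin":[0,0,0,0,0,0,0,0,0,0,0,0]}' 35
python3 - <<'E'
from h import *
st();go(525.7,-353.5,278,boxyaw=-2.3)
im=shot("scene");crop(im,200,80,330,210,"s6",4)
E
```

```text
time_s: 11.03
ee_pos: [0.4871, -0.0411, 0.0475]
eef_rot: [-1.87, 1.571, 1.335]
force: [-0.8, 0.7, 0.1]
grip_width: 0.06
t 11.03 tcp [487.1 -41.1  47.5] jaw -86.4 down [ 0.  0. -1.] F [-0.8  0.7  0.1] w 60.0
time_s: 12.03
ee_pos: [0.4868, -0.0411, 0.2748]
eef_rot: [-0.188, 1.57, 3.017]
force: [-1.2, -0.2, -4.2]
grip_width: 0.0596
t 12.03 tcp [486.8 -41.1 274.8] jaw -86.4 down [-0.  0. -1.] F [-1.2 -0.2 -4.2] w 59.6
slide mm [ -3.3 314.2 -19. ] spin 5.9 | jaw now -86.4 q6 1.35 dist 315
```

View pics/s6.png

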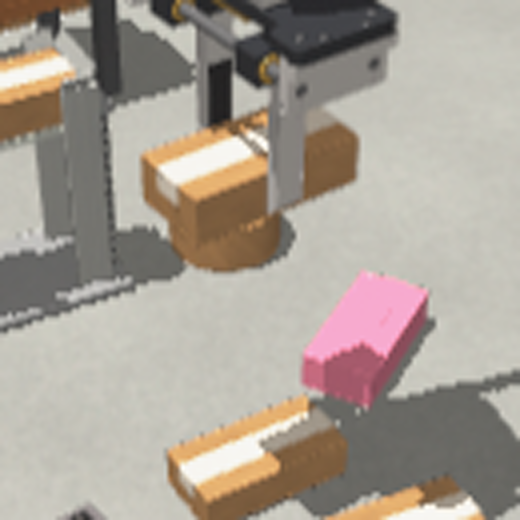

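The gripped carton is level, and the lower one is undisturbed at scene (263,197).

```bash
python3 -m creep '{"hand":[1,1,1,1,1,1,1,1,1,1,1,1],"slide":[[0,0.015,0],[0,0.04,-0.003],[0,0.07,-0.005],[0,0.105,-0.007],[0,0.14,-0.009],[0,0.175,-0.011],[0,0.21,-0.013],[0,0.245,-0.015],[0,0.275,-0.017],[0,0.298,-0.018],[0,0.31,-0.019],[0,0.314,-0.019]],"spin":[0,0,1,2,3,4,5,5.9,5.9,5.9,5.9,5.9]}'
python3 -m creep '{"hand":[1,1,1,1,1,1,1,1,1,1,1],"slide":[[0,0,0],[0,0,0],[0.01,0,0],[0.025,0,0],[0.035,0,0],[0.043,0,0],[0.048,0,0],[0.052,0,0],[0.052,0,0],[0.052,0,0],[0.052,0,0]],"spin":[0,0,0,0,0,0,0,0,0,0,0]}'
python3 - <<'E'
from h import *
st();go(525.7,-353.4,222,boxyaw=-2.3)
im=shot("scene");crop(im,160,60,260,170,"s7",5)
E
```

```text
time_s: 13.08
ee_pos: [0.5253, -0.355, 0.2725]
eef_rot: [-0.557, 1.567, 2.543]
force: [-1.0, 1.1, -4.1]
grip_width: 0.0599
time_s: 14.0
ee_pos: [0.5261, -0.3534, 0.2241]
eef_rot: [2.537, 1.57, -0.644]
force: [0.6, -0.6, -3.2]
grip_width: 0.0598
t 14.0 tcp [ 526.1 -353.4  224.1] jaw -92.3 down [ 0.001 -0.001 -1.   ] F [ 0.6 -0.6 -3.2] w 59.8
slide mm [ 2.1 -0.   0.4] spin 0.0 | jaw now -92.3 q6 0.96 dist 2
```

View pics/s7.png

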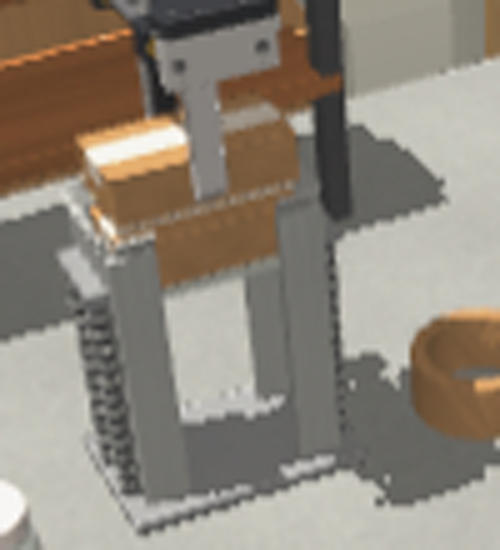

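```bash
python3 -m creep '{"hand":[1,1,1,1,1,1,1,1,1,1,1,1],"slide":[[0.004,0,0],[0.008,0,0],[0.011,0,0],[0.014,0,0],[0.017,0,0],[0.02,0,0],[0.023,0,0],[0.026,0,0],[0.029,0,0],[0.032,0,0],[0.032,0,0],[0.032,0,0]],"spin":[0,0,0,0,0,0,0,0,0,0,0,0]}'
python3 -m creep '{"hand":[1,1,1,1,1,1,1],"slide":[[0.003,0,0],[0.006,0,0],[0.009,0,0],[0.012,0,0],[0.015,0,0],[0.015,0,0],[0.015,0,0]],"spin":[0,0,0,0,0,0,0]}'
python3 - <<'E'
from h import *
st()
E
python3 -m creep '{"hand":[0,-0.5,-1,-1,-1,-1,-1,-1,-1,-1,-1,-1],"slide":[[0,0,0],[0,0,0],[0,0,0],[0,0,0],[-0.015,0,0],[-0.04,0,0],[-0.07,0,0],[-0.1,0,0],[-0.12,0,0],[-0.12,0,0],[-0.12,0,0],[-0.12,0,0]],"spin":[0,0,0,0,0,0,0,0,0,0,0,0]}'
python3 - <<'E'
from h import *
st()
im=shot("scene","s8f");crop(im,160,60,260,170,"s8",5);im=shot("top","t8f");crop(im,110,100,310,270,"t8",4)
go(486.7,-40.6,180,boxyaw=3.6)
for c in rects(im,(220,190,310,270),(0,0,150),(40,70,255),15): print(c.reshape(-1,2).mean(0),wrect("top",c,.034).tolist())
E
```

```text
time_s: 15.05
ee_pos: [0.5259, -0.3533, 0.1907]
eef_rot: [-0.505, 1.57, 2.597]
force: [-0.1, 0.8, -3.8]
grip_width: 0.0596
time_s: 15.63
ee_pos: [0.526, -0.3534, 0.176]
eef_rot: [2.497, 1.571, -0.684]
force: [0.4, -0.7, -3.1]
grip_width: 0.0599
t 15.63 tcp [ 526.  -353.4  176. ] jaw -92.3 down [ 0. -0. -1.] F [ 0.4 -0.7 -3.1] w 59.9
time_s: 16.63
ee_pos: [0.5257, -0.3532, 0.2953]
eef_rot: [-0.607, 1.569, 2.495]
force: [0.4, 0.1, -0.2]
grip_width: 0.0942
t 16.63 tcp [ 525.7 -353.2  295.3] jaw -92.3 down [-0.001  0.001 -1.   ] F [ 0.4  0.1 -0.2] w 94.2
slide mm [ 115.4 -310.6   51.1] spin -5.9 | jaw now -92.3 q6 0.96 dist 335
[245.21590909 233.47727273] [436.8, 74.6, 123.6, 24.1, -5.9]
[283.46236559 220.09677419] [475.5, -43.2, 121.7, 34.8, -6.0]
```

View pics/s8.png

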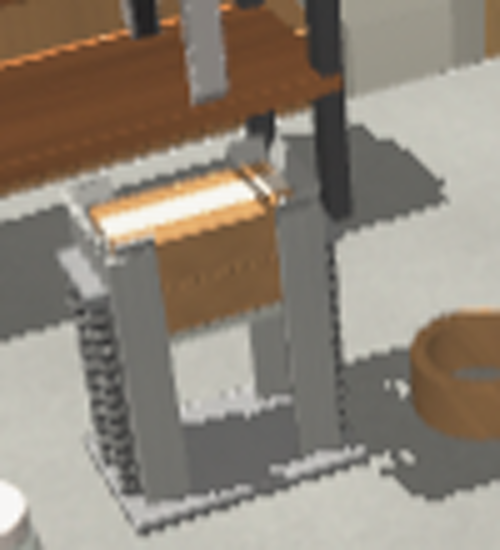

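View pics/t8.png

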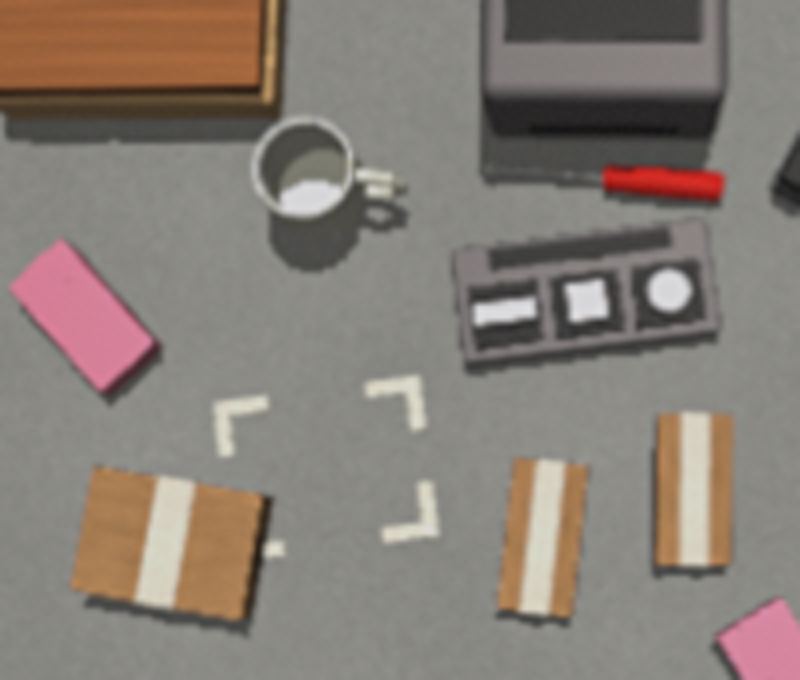

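```bash
python3 - <<'E'
from h import *
im=cv2.imread("pics/t8f.png");sc=cv2.imread("pics/s8f.png")
for c in rects(im,(265,190,300,260),(0,0,170),(40,70,255),15): print(c.reshape(-1,2).mean(0),wrect("top",c,.034).tolist())
for c in rects(im,(265,190,300,260),(8,90,80),(25,255,255),40): print("b",c.reshape(-1,2).mean(0),wrect("top",c,.034).tolist())
for nm,b in(("A",(270,195,325,235)),("S",(240,170,290,212))):
  for c in rects(sc,b,(0,0,225),(179,60,255),5): print(nm,c.reshape(-1,2).mean(0).round(1),wrect("scene",c,.034).tolist())
go(485,-43,180,boxyaw=0)
E
```

```text
[283.1627907 221.5      ] [475.2, -46.3, 117.3, 22.3, 0.2]
b [289.95  222.025] [472.2, -66.9, 117.2, 12.7, 0.1]
b [276.38271605 222.24691358] [471.8, -24.1, 117.1, 15.9, 0.2]
A [298.7 211.8] [437.5, 74.2, 120.3, 24.1, -5.1]
S [263.8 191. ] [477.4, -45.6, 119.5, 23.2, -0.4]
slide mm [ 115.4 -308.1   52.7] spin -2.3 | jaw now -92.3 q6 0.96 dist 333
```

```bash
python3 -m creep '{"hand":[-1,-1,-1,-1,-1,-1,-1,-1,-1,-1,-1,-1],"slide":[[0,-0.03,0.006],[0,-0.065,0.013],[0,-0.1,0.02],[0.0,-0.14,0.028],[0.0,-0.175,0.035],[0.02,-0.21,0.042],[0.05,-0.245,0.049],[0.085,-0.275,0.055],[0.12,-0.295,0.0595],[0.155,-0.305,0.0615],[0.19,-0.305,0.0615],[0.21,-0.305,0.0615]],"spin":[0,-1,-2,-2.3,-2.3,-2.3,-2.3,-2.3,-2.3,-2.3,-2.3,-2.3]}' 25
python3 -m creep '{"hand":[-1,-1,-1,-1,-1,-1,-1],"slide":[[0.02,0,0],[0.045,0,0],[0.06,0,0],[0.068,0,0],[0.068,0,0],[0.068,0,0],[0.068,0,0]],"spin":[0,0,0,0,0,0,0]}' 25
python3 -c "
from h import *
st();go(476,-46,13.5,boxyaw=0)"
```

```text
time_s: 17.73
ee_pos: [0.4741, -0.0448, 0.0821]
eef_rot: [-0.177, 1.565, 2.967]
force: [0.1, 0.1, -0.9]
grip_width: 0.0938
time_s: 18.32
ee_pos: [0.477, -0.0462, 0.0193]
eef_rot: [2.988, 1.57, -0.153]
force: [0.3, -0.1, -0.8]
grip_width: 0.0937
t 18.32 tcp [477.  -46.2  19.3] jaw -90.0 down [ 0.001 -0.    -1.   ] F [ 0.3 -0.1 -0.8] w 93.7
slide mm [ 5.8 -0.2  1. ] spin 0.0 | jaw now -90.0 q6 1.4 dist 6
```

```bash
python3 -m creep '{"hand":[-1,-1,0.6,0.6,0.6,0.6,0.6,0.6],"slide":[[0.004,0,0],[0.004,0,0.001],[0.004,0,0.001],[0.004,0,0.001],[0.004,0,0.001],[0.004,0,0.001],[0.004,0,0.001],[0.004,0,0.001]],"spin":[0,0,0,0,0,0,0,0]}' 35
python3 -c "
from h import *
st()"
python3 -m creep '{"hand":[1,1,1,1,1,1,1,1,1,1,1,1],"slide":[[0,0,0],[-0.015,0,0],[-0.045,0,0],[-0.08,0,0],[-0.115,0,0],[-0.15,0,0],[-0.185,0,0],[-0.215,0,0],[-0.24,0,0],[-0.26,0,0],[-0.26,0,0],[-0.26,0,0]],"spin":[0,0,0,0,0,0,0,0,0,0,0,0]}' 35
python3 - <<'E'
from h import *
st();go(525.8,-353.5,275,boxyaw=-2.3)
im=shot("scene");crop(im,200,80,330,210,"s9",4)
E
```

```text
time_s: 18.98
ee_pos: [0.4755, -0.0461, 0.0145]
eef_rot: [-2.037, 1.571, 1.105]
force: [-0.5, 1.0, 0.4]
grip_width: 0.0601
t 18.98 tcp [475.5 -46.1  14.5] jaw -90.0 down [ 0.  0. -1.] F [-0.5  1.   0.4] w 60.1
time_s: 19.98
ee_pos: [0.4754, -0.0461, 0.2739]
eef_rot: [2.806, 1.571, -0.335]
force: [-0.3, -0.8, -4.6]
grip_width: 0.0598
t 19.98 tcp [475.4 -46.1 273.9] jaw -90.0 down [ 0. -0. -1.] F [-0.3 -0.8 -4.6] w 59.8
slide mm [ -1.1 307.4 -50.2] spin 2.3 | jaw now -90.0 q6 1.4 dist 311
```

View pics/s9.png

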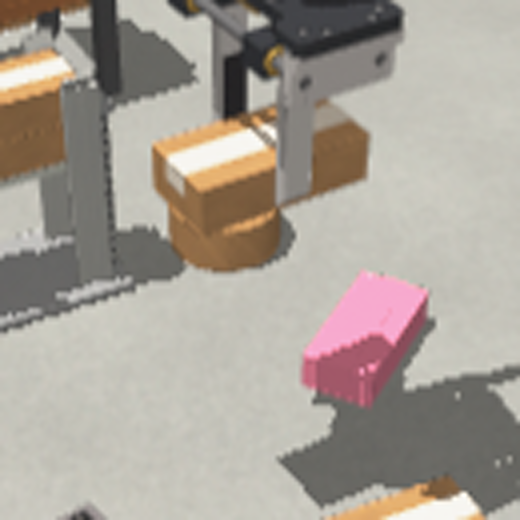

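The gripped carton is level above its old place, which is now empty. I'll carry it to the dispenser.

```bash
python3 -m creep '{"hand":[1,1,1,1,1,1,1,1,1,1,1,1],"slide":[[0,0.015,-0.002],[0,0.04,-0.006],[0,0.07,-0.011],[0,0.105,-0.017],[0,0.14,-0.023],[0,0.175,-0.029],[0,0.21,-0.034],[0,0.245,-0.04],[0,0.275,-0.045],[0,0.295,-0.048],[0,0.304,-0.05],[0,0.3075,-0.05]],"spin":[0,0,1,2,2.3,2.3,2.3,2.3,2.3,2.3,2.3,2.3]}'
python3 -m creep '{"hand":[1,1,1,1,1,1,1,1,1,1,1],"slide":[[0,0,0],[0,0,0],[0.01,0,0],[0.025,0,0],[0.035,0,0],[0.043,0,0],[0.047,0,0],[0.05,0,0],[0.05,0,0],[0.05,0,0],[0.05,0,0]],"spin":[0,0,0,0,0,0,0,0,0,0,0]}'
python3 - <<'E'
from h import *
st();go(525.8,-353.4,222,boxyaw=-2.3)
im=shot("scene");crop(im,160,60,260,170,"s10",5)
E
```

```text
time_s: 21.03
ee_pos: [0.5253, -0.3544, 0.2718]
eef_rot: [-0.617, 1.567, 2.484]
force: [0.5, 0.4, -4.1]
grip_width: 0.0598
time_s: 21.95
ee_pos: [0.5258, -0.3537, 0.2251]
eef_rot: [2.513, 1.57, -0.669]
force: [-0.4, 0.1, -3.6]
grip_width: 0.0596
t 21.95 tcp [ 525.8 -353.7  225.1] jaw -92.3 down [ 0.001 -0.001 -1.   ] F [-0.4  0.1 -3.6] w 59.6
slide mm [ 3.1 -0.3  0. ] spin 0.0 | jaw now -92.3 q6 0.96 dist 3
```

View pics/s10.png

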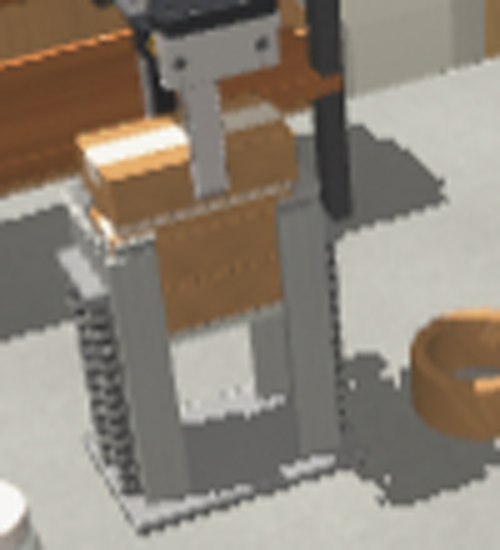

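```bash
python3 -m creep '{"hand":[1,1,1,1,1,1,1,1,1,1,1,1],"slide":[[0.004,0,0],[0.008,0,0],[0.011,0,0],[0.014,0,0],[0.017,0,0],[0.02,0,0],[0.023,0,0],[0.026,0,0],[0.029,0,0],[0.032,0,0],[0.032,0,0],[0.032,0,0]],"spin":[0,0,0,0,0,0,0,0,0,0,0,0]}'
python3 -m creep '{"hand":[1,1,1,1,1,1,1],"slide":[[0.003,0,0],[0.006,0,0],[0.009,0,0],[0.012,0,0],[0.015,0,0],[0.015,0,0],[0.015,0,0]],"spin":[0,0,0,0,0,0,0]}'
python3 - <<'E'
from h import *
st()
E
python3 -m creep '{"hand":[0,-0.5,-1,-1,-1,-1,-1,-1,-1,-1,-1,-1],"slide":[[0,0,0],[0,0,0],[0,0,0],[0,0,0],[-0.015,0,0],[-0.04,0,0],[-0.07,0,0],[-0.1,0,0],[-0.12,0,0],[-0.12,0,0],[-0.12,0,0],[-0.12,0,0]],"spin":[0,0,0,0,0,0,0,0,0,0,0,0]}'
python3 - <<'E'
from h import *
st()
sc=shot("scene","s11f");crop(sc,160,60,260,170,"s11",5);im=shot("top","t11f");crop(im,110,100,310,270,"t11",4)
for c in rects(im,(225,190,310,270),(0,0,165),(40,70,255),15): print(c.reshape(-1,2).mean(0),wrect("top",c,.034).tolist())
for nm,b in(("A",(270,195,325,235)),):
  for c in rects(sc,b,(0,0,225),(179,60,255),5): print(nm,c.reshape(-1,2).mean(0).round(1),wrect("scene",c,.034).tolist())
go(436.5,74.4,85,boxyaw=-5.5)
E
```

```text
time_s: 23.0
ee_pos: [0.5257, -0.3536, 0.1918]
eef_rot: [-0.403, 1.57, 2.699]
force: [0.4, -0.1, -4.7]
grip_width: 0.0601
time_s: 23.58
ee_pos: [0.5257, -0.3536, 0.1768]
eef_rot: [-0.361, 1.57, 2.741]
force: [0.1, 0.3, -2.7]
grip_width: 0.0593
t 23.58 tcp [ 525.7 -353.6  176.8] jaw -92.3 down [-0.  0. -1.] F [ 0.1  0.3 -2.7] w 59.3
time_s: 24.58
ee_pos: [0.5255, -0.3535, 0.2963]
eef_rot: [-0.596, 1.569, 2.505]
force: [0.3, 1.0, 0.5]
grip_width: 0.094
t 24.58 tcp [ 525.5 -353.5  296.3] jaw -92.3 down [-0.001  0.001 -1.   ] F [0.3 1.  0.5] w 94.0
[245.12790698 233.5       ] [436.1, 74.7, 119.5, 24.0, -6.1]
A [298.7 211.8] [437.5, 74.2, 120.3, 24.1, -5.1]
slide mm [ 211.7 -423.7  105.4] spin 3.2 | jaw now -92.3 q6 0.96 dist 485
```

View pics/s11.png

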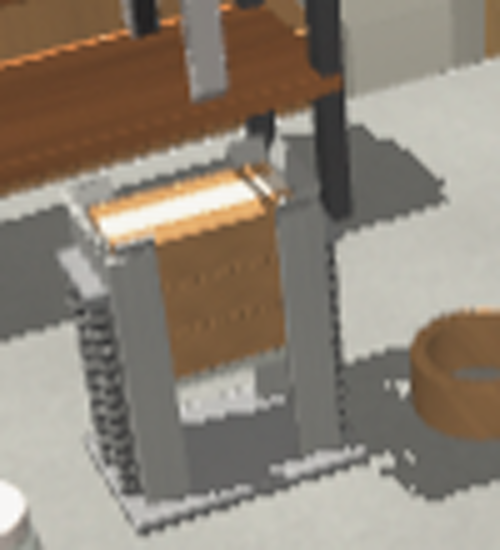

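View pics/t11.png

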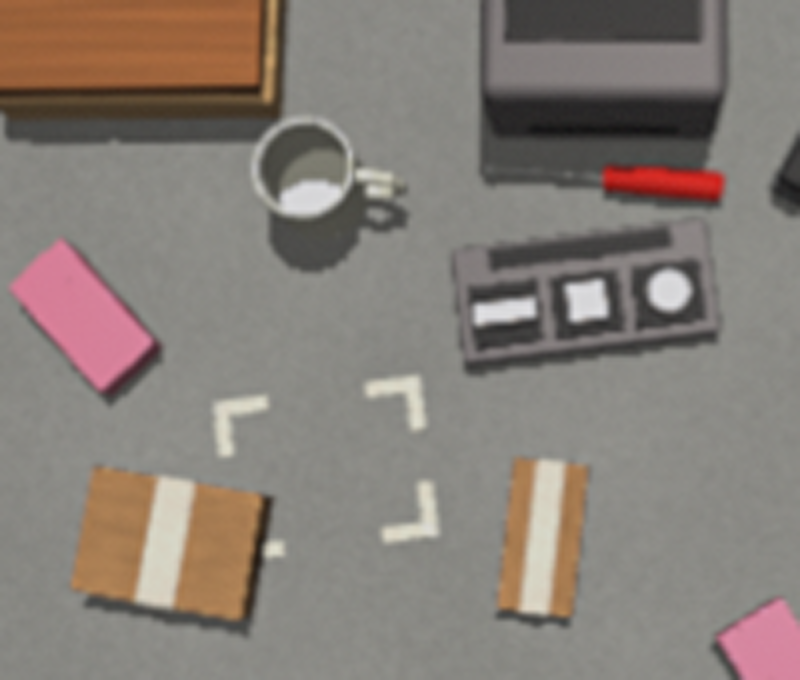

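Three cartons now sit level in the dispenser, and carton A is unmoved at top (245,233). I'll fetch A next.

```bash
python3 -m creep '{"hand":[-1,-1,-1,-1,-1,-1,-1,-1,-1,-1,-1,-1],"slide":[[0,-0.035,0.009],[0,-0.075,0.019],[0,-0.115,0.029],[0.0,-0.155,0.039],[0.0,-0.19,0.047],[0.02,-0.225,0.056],[0.05,-0.26,0.065],[0.07,-0.295,0.073],[0.09,-0.33,0.082],[0.11,-0.365,0.091],[0.14,-0.395,0.098],[0.17,-0.42,0.104]],"spin":[0,1,2,3.2,3.2,3.2,3.2,3.2,3.2,3.2,3.2,3.2]}' 25
python3 -m creep '{"hand":[-1,-1,-1,-1,-1,-1,-1,-1],"slide":[[0,0,0],[0.02,0,0],[0.05,0,0],[0.08,0,0],[0.1,0,0],[0.1,0,0],[0.1,0,0],[0.1,0,0]],"spin":[0,0,0,0,0,0,0,0]}' 25
python3 -c "
from h import *
st();go(436.5,74.4,14,boxyaw=-5.5)"
```

```text
time_s: 25.68
ee_pos: [0.438, 0.0701, 0.1287]
eef_rot: [-2.895, 1.57, 0.152]
force: [1.3, -0.4, -1.1]
grip_width: 0.094
time_s: 26.35
ee_pos: [0.4395, 0.0681, 0.0309]
eef_rot: [-2.973, 1.57, 0.072]
force: [0.4, 0.5, -0.2]
grip_width: 0.094
t 26.35 tcp [439.5  68.1  30.9] jaw -95.5 down [ 0.001  0.    -1.   ] F [ 0.4  0.5 -0.2] w 94.0
slide mm [16.9 -6.   3.6] spin 0.0 | jaw now -95.5 q6 1.74 dist 18
```

```bash
python3 -m creep '{"hand":[-1,-1,-1,-1,-1,0.6,0.6,0.6,0.6,0.6,0.6],"slide":[[0,-0.005,0.003],[0.01,-0.006,0.0035],[0.016,-0.006,0.0035],[0.016,-0.006,0.0035],[0.016,-0.006,0.0035],[0.016,-0.006,0.0035],[0.016,-0.006,0.0035],[0.016,-0.006,0.0035],[0.016,-0.006,0.0035],[0.016,-0.006,0.0035],[0.016,-0.006,0.0035]],"spin":[0,0,0,0,0,0,0,0,0,0,0]}' 35
python3 -c "
from h import *
st()"
python3 -m creep '{"hand":[1,1,1,1,1,1,1,1,1,1,1,1],"slide":[[0,0,0],[-0.015,0,0],[-0.045,0,0],[-0.08,0,0],[-0.115,0,0],[-0.15,0,0],[-0.185,0,0],[-0.215,0,0],[-0.24,0,0],[-0.26,0,0],[-0.26,0,0],[-0.26,0,0]],"spin":[0,0,0,0,0,0,0,0,0,0,0,0]}' 35
python3 - <<'E'
from h import *
st();go(525.8,-353.5,275,boxyaw=-2.3)
E
```

```text
time_s: 27.27
ee_pos: [0.4359, 0.0746, 0.0137]
eef_rot: [-2.88, 1.571, 0.166]
force: [-0.3, 0.5, 1.8]
grip_width: 0.0594
t 27.27 tcp [435.9  74.6  13.7] jaw -95.5 down [ 0.  0. -1.] F [-0.3  0.5  1.8] w 59.4
time_s: 28.27
ee_pos: [0.4358, 0.0746, 0.2731]
eef_rot: [-2.893, 1.571, 0.153]
force: [-0.4, -0.8, -4.6]
grip_width: 0.0598
t 28.27 tcp [435.8  74.6 273.1] jaw -95.5 down [ 0.  0. -1.] F [-0.4 -0.8 -4.6] w 59.8
slide mm [  -1.9  417.6 -130.4] spin -3.2 | jaw now -95.5 q6 1.75 dist 437
```

```bash
python3 -m creep '{"hand":[1,1,1,1,1,1,1,1,1,1,1,1],"slide":[[0,0.015,-0.005],[0,0.04,-0.0125],[0,0.075,-0.023],[0,0.11,-0.034],[0,0.145,-0.045],[0,0.18,-0.056],[0,0.215,-0.067],[0,0.25,-0.078],[0,0.285,-0.089],[0,0.315,-0.098],[0,0.345,-0.108],[0,0.37,-0.1155]],"spin":[0,0,0,0,0,0,0,0,-1,-2,-3.2,-3.2]}'
python3 - <<'E'
from h import *
st();go(525.8,-353.5,275,boxyaw=-2.3)
E
```

```text
time_s: 29.27
ee_pos: [0.5151, -0.3066, 0.2704]
eef_rot: [-0.523, 1.567, 2.58]
force: [0.2, -0.5, -3.6]
grip_width: 0.0597
t 29.27 tcp [ 515.1 -306.6  270.4] jaw -92.2 down [-0.003  0.002 -1.   ] F [ 0.2 -0.5 -3.6] w 59.7
slide mm [ -4.7  46.4 -12.5] spin 0.1 | jaw now -92.2 q6 1.01 dist 48
```

```bash
python3 -m creep '{"hand":[1,1,1,1,1,1,1,1,1,1,1,1],"slide":[[0,0.02,-0.005],[0,0.035,-0.01],[0,0.044,-0.013],[0,0.046,-0.013],[0.01,0.046,-0.013],[0.025,0.046,-0.013],[0.035,0.046,-0.013],[0.042,0.046,-0.013],[0.047,0.046,-0.013],[0.047,0.046,-0.013],[0.047,0.046,-0.013],[0.047,0.046,-0.013]],"spin":[0,0,0,0,0,0,0,0,0,0,0,0]}'
python3 - <<'E'
from h import *
st();go(525.8,-353.4,222,boxyaw=-2.3)
im=shot("scene");crop(im,160,60,260,170,"s12",5)
E
```

```text
time_s: 30.27
ee_pos: [0.5269, -0.3512, 0.2273]
eef_rot: [2.564, 1.57, -0.617]
force: [-0.0, -0.1, -4.0]
grip_width: 0.0597
t 30.27 tcp [ 526.9 -351.2  227.3] jaw -92.3 down [ 0.001 -0.001 -1.   ] F [-0.  -0.1 -4. ] w 59.7
slide mm [5.3 2.2 1. ] spin 0.0 | jaw now -92.3 q6 0.96 dist 6
```

View pics/s12.png

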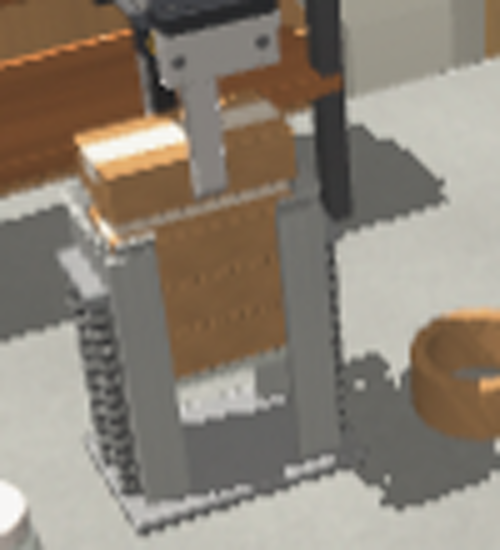

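```bash
python3 -m creep '{"hand":[1,1,1,1,1,1,1,1,1,1,1,1],"slide":[[0,0.001,0.001],[0,0.002,0.001],[0.004,0.002,0.001],[0.008,0.002,0.001],[0.011,0.002,0.001],[0.014,0.002,0.001],[0.017,0.002,0.001],[0.02,0.002,0.001],[0.023,0.002,0.001],[0.026,0.002,0.001],[0.026,0.002,0.001],[0.026,0.002,0.001]],"spin":[0,0,0,0,0,0,0,0,0,0,0,0]}'
python3 -c "
from h import *
st()"
```

```text
time_s: 31.32
ee_pos: [0.5256, -0.3532, 0.2002]
eef_rot: [-0.478, 1.57, 2.624]
force: [0.3, -0.5, -4.1]
grip_width: 0.0597
t 31.32 tcp [ 525.6 -353.2  200.2] jaw -92.3 down [-0.  0. -1.] F [ 0.3 -0.5 -4.1] w 59.7
```

```bash
python3 -m creep '{"hand":[1,1,1,1,1,1,1,1],"slide":[[0.003,0,0],[0.006,0,0],[0.009,0,0],[0.012,0,0],[0.015,0,0],[0.016,0,0],[0.016,0,0],[0.016,0,0]],"spin":[0,0,0,0,0,0,0,0]}'
python3 - <<'E'
from h import *
st()
im=shot("scene");crop(im,160,60,260,170,"s13",5)
E
```

```text
time_s: 31.98
ee_pos: [0.5256, -0.3532, 0.1842]
eef_rot: [-0.274, 1.571, 2.828]
force: [-0.1, -0.9, -2.8]
grip_width: 0.0599
t 31.98 tcp [ 525.6 -353.2  184.2] jaw -92.3 down [-0.  0. -1.] F [-0.1 -0.9 -2.8] w 59.9
```

View pics/s13.png

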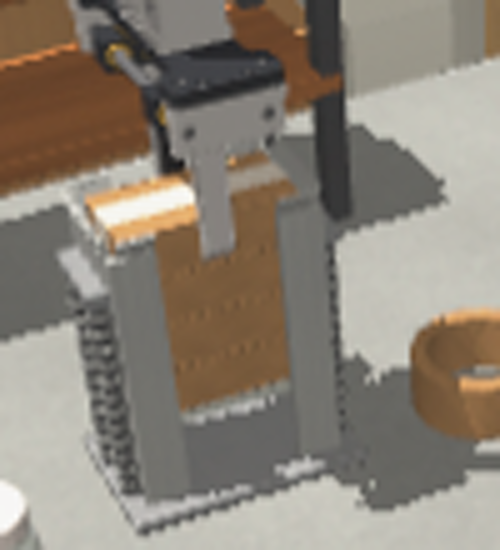

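```bash
python3 -m creep '{"hand":[1,1,1,0,-0.5,-1,-1,-1],"slide":[[0.001,0,0],[0.001,0,0],[0.001,0,0],[0.001,0,0],[0.001,0,0],[0.001,0,0],[0.001,0,0],[0.001,0,0]],"spin":[0,0,0,0,0,0,0,0]}'
python3 -m creep '{"hand":[-1,-1,-1,-1,-1,-1,1,1,1,1,1,1],"slide":[[-0.015,0,0],[-0.03,0,0],[-0.05,0,0],[-0.08,0,0],[-0.1,0,0],[-0.1,0,0],[-0.1,0,0],[-0.1,0,0],[-0.1,0,0],[-0.1,0,0],[-0.1,0,0],[-0.1,0,0]],"spin":[0,0,0,0,0,0,0,0,0,0,0,0]}' 10
python3 - <<'E'
from h import *
st()
im=shot("scene");crop(im,160,60,260,170,"s14",5)
E
```

```text
time_s: 32.7
ee_pos: [0.5257, -0.3532, 0.1836]
eef_rot: [-1.749, 1.571, 1.353]
force: [-0.6, -0.5, 1.0]
grip_width: 0.0835
time_s: 33.7
ee_pos: [0.5256, -0.3531, 0.2832]
eef_rot: [-0.585, 1.57, 2.517]
force: [-0.1, 0.2, -0.7]
grip_width: 0.0576
t 33.7 tcp [ 525.6 -353.1  283.2] jaw -92.3 down [-0.001  0.    -1.   ] F [-0.1  0.2 -0.7] w 57.6
```

View pics/s14.png

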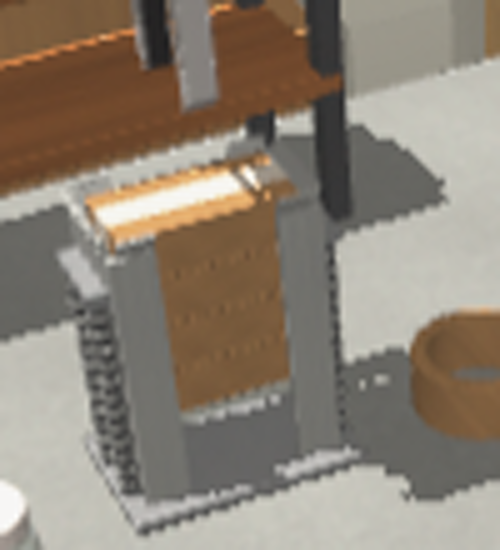

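```bash
python3 -m creep '{"hand":[1,1,1,1,1,1,1,1,1,1,1,1],"slide":[[0.02,0,0],[0.04,0,0],[0.055,0,0],[0.062,0,0],[0.065,0,0],[0.067,0,0],[0.067,0,0],[0.067,0,0],[0.067,0,0],[0.067,0,0],[0.067,0,0],[0.067,0,0]],"spin":[0,0,0,0,0,0,0,0,0,0,0,0]}' 10
python3 -c "
from h import *
st()"
python3 -m creep '{"hand":[1,1,1],"slide":[[0.001,0,0],[0.002,0,0],[0.002,0,0]],"spin":[0,0,0]}'
python3 -m creep '{"hand":[1,1],"slide":[[0.001,0,0],[0.001,0,0]],"spin":[0,0]}'
python3 -m creep '{"hand":[1,1],"slide":[[0.001,0,0],[0.001,0,0]],"spin":[0,0]}'
```

```text
time_s: 34.75
ee_pos: [0.5257, -0.3532, 0.2169]
eef_rot: [2.611, 1.57, -0.57]
force: [-0.3, -0.0, -0.9]
grip_width: 0.0004
t 34.75 tcp [ 525.7 -353.2  216.9] jaw -92.3 down [ 0. -0. -1.] F [-0.3 -0.  -0.9] w 0.4
time_s: 35.0
ee_pos: [0.5256, -0.3531, 0.2143]
eef_rot: [-0.643, 1.57, 2.459]
force: [0.3, -0.1, -0.1]
grip_width: 0.0004
time_s: 35.17
ee_pos: [0.5256, -0.3531, 0.2134]
eef_rot: [-0.63, 1.57, 2.472]
force: [0.4, -0.6, 0.7]
grip_width: 0.0003
time_s: 35.33
ee_pos: [0.5256, -0.3531, 0.2124]
eef_rot: [-0.653, 1.571, 2.449]
force: [0.3, 0.3, -0.8]
grip_width: 0.0004
```

```bash
python3 -m creep '{"hand":[1,1],"slide":[[0.001,0,0],[0.001,0,0]],"spin":[0,0]}'
python3 -m creep '{"hand":[1,1],"slide":[[0.001,0,0],[0.001,0,0]],"spin":[0,0]}'
```

```text
time_s: 35.5
ee_pos: [0.5257, -0.3532, 0.2118]
eef_rot: [2.53, 1.57, -0.652]
force: [0.1, 0.6, 1.1]
grip_width: 0.0001
time_s: 35.67
ee_pos: [0.5257, -0.3532, 0.2108]
eef_rot: [2.531, 1.57, -0.65]
force: [-1.0, -0.0, 3.6]
grip_width: 0.0006
```

```bash
python3 -m creep '{"hand":[1,1,1,1,1,1,1,1,1,1],"slide":[[-0.02,0,0],[-0.05,0,0],[-0.08,0,0],[-0.09,-0.04,0.01],[-0.09,-0.08,0.02],[-0.09,-0.12,0.03],[-0.09,-0.16,0.04],[-0.09,-0.2,0.05],[-0.09,-0.24,0.06],[-0.09,-0.24,0.06]],"spin":[0,0,0,0,0,0,0,0,0,0]}' 10
python3 - <<'E'
from h import *
st()
sc=shot("scene","s15f");crop(sc,180,200,430,340,"s15",3.2);im=shot("top","t15f");crop(im,110,120,310,270,"t15",4)
for n,I,lo,bx in(("top",im,150,((155,185,225,245),(130,210,178,260))),("scene",sc,195,((275,235,345,320),(350,265,412,312)))):
    for k,z in((0,0),(1,.05)):
        for c in rects(I,bx[k],(0,0,lo),(40,60,255),15): print(n,k,c.reshape(-1,2).mean(0).round(1),wrect(n,c,z).tolist())
for c in rects(im,(120,205,185,265),(8,90,80),(25,255,255),40): print("b",wrect("top",c,.05).tolist())
E
```

```text
time_s: 36.5
ee_pos: [0.4742, -0.106, 0.3012]
eef_rot: [-2.512, 1.57, 0.594]
force: [0.2, -0.8, -1.3]
grip_width: 0.0005
t 36.5 tcp [ 474.2 -106.   301.2] jaw -92.0 down [ 0.001  0.001 -1.   ] F [ 0.2 -0.8 -1.3] w 0.5
top 0 [178.5 236.9] [422.3, 293.7, 16.5, 13.1, -88.5]
top 0 [213.6 228.8] [454.8, 184.3, 48.7, 45.8, 1.1]
top 0 [155.7 228. ] [449.1, 367.8, 62.4, 10.1, 1.9]
top 0 [168.2 204.4] [523.3, 324.5, 49.5, 49.4, -82.4]
top 0 [209.8 198.9] [542.4, 197.8, 47.7, 46.7, -82.5]
top 1 [150.9 234.8] [427.6, 371.9, 103.4, 30.6, -8.8]
scene 0 [312.8 270. ] [511.0, 235.4, 244.0, 183.1, 56.9]
scene 1 [352.5 306. ] [506.0, 367.9, 30.9, 16.7, 48.6]
scene 1 [390.3 283.5] [410.9, 379.3, 135.8, 82.9, 11.2]
b [419.2, 328.2, 99.9, 55.3, -8.6]
b [432.7, 414.3, 99.3, 51.3, -9.0]
```

View pics/s15.png

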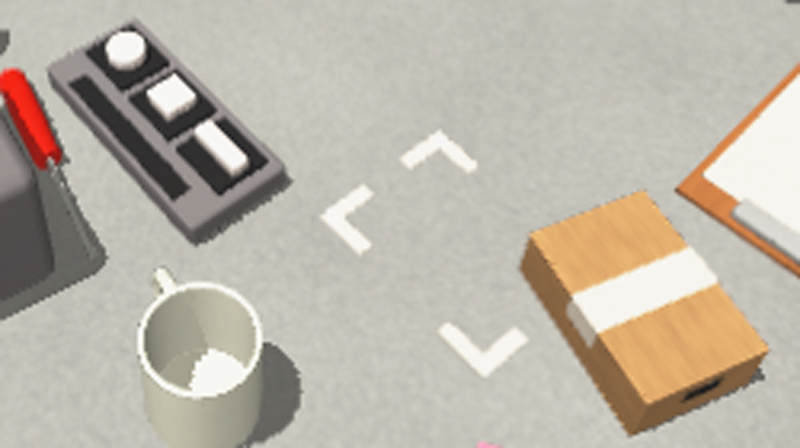

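View pics/t15.png

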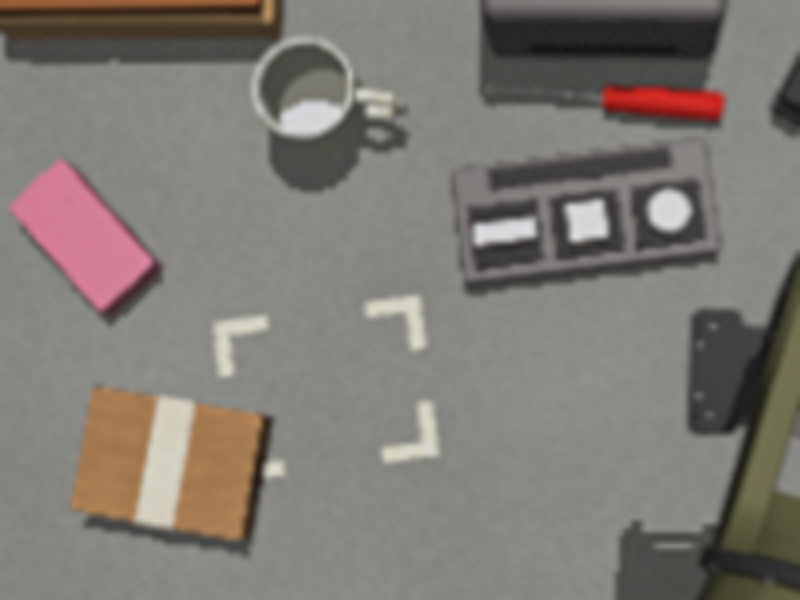

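```bash
python3 -c "
from h import *
go(413,472,120,jaw=8)"
```

```text
slide mm [ 180.8 -579.3   83.9] spin 79.9 | jaw now -92.1 q6 1.31 dist 613
```

```bash
python3 -m creep '{"hand":[-0.3,-0.3,-0.3,-0.3,-0.3,-0.3,-0.3,-0.3,-0.3,-0.3,-0.3,-0.3],"slide":[[0,-0.03,0.005],[0,-0.06,0.009],[0,-0.095,0.014],[0,-0.13,0.019],[0,-0.165,0.024],[0,-0.2,0.029],[0,-0.235,0.034],[0,-0.27,0.039],[0,-0.305,0.044],[0,-0.34,0.049],[0,-0.375,0.054],[0,-0.38,0.055]],"spin":[-7,-14,-21,-28,-35,-42,-49,-56,-63,-70,-77,-84]}' 10
python3 -c "
from h import *
st();go(413,472,120,jaw=8)"
```

```text
time_s: 37.6
ee_pos: [0.4354, 0.274, 0.2998]
eef_rot: [-1.481, 1.57, 3.095]
force: [0.3, -0.4, -0.6]
grip_width: 0.0615
t 37.6 tcp [435.4 274.  299.8] jaw -7.8 down [-0.001  0.    -1.   ] F [ 0.3 -0.4 -0.6] w 61.5
slide mm [ 179.8  -48.9 -193.1] spin -15.8 | jaw now -7.8 q6 0.63 dist 268
```

```bash
python3 -m creep '{"hand":[-0.3,-0.3,-0.3,-0.3,-0.3,-0.3,-0.3,-0.3,-0.3,-0.3,-0.3,-0.3],"slide":[[0,-0.008,-0.03],[0,-0.016,-0.06],[0,-0.025,-0.095],[0,-0.034,-0.13],[0.01,-0.042,-0.165],[0.04,-0.049,-0.193],[0.075,-0.049,-0.193],[0.11,-0.049,-0.193],[0.145,-0.049,-0.193],[0.18,-0.049,-0.193],[0.18,-0.049,-0.193],[0.18,-0.049,-0.193]],"spin":[0,-4,-8,-12,-15.8,-15.8,-15.8,-15.8,-15.8,-15.8,-15.8,-15.8]}'
python3 - <<'E'
from h import *
st();go(413,472,18,jaw=8)
sc=shot("scene");crop(sc,280,180,460,340,"s16",4)
im=shot("top");crop(im,90,160,230,290,"t16",5)
E
```

```text
time_s: 38.6
ee_pos: [0.4152, 0.468, 0.1196]
eef_rot: [-0.888, 1.568, -2.329]
force: [0.2, -0.3, 1.1]
grip_width: 0.0611
t 38.6 tcp [415.2 468.  119.6] jaw 7.5 down [-0.002 -0.002 -1.   ] F [ 0.2 -0.3  1.1] w 61.1
slide mm [101.6  -1.4  -4.4] spin -0.5 | jaw now 7.5 q6 0.66 dist 102
```

View pics/s16.png

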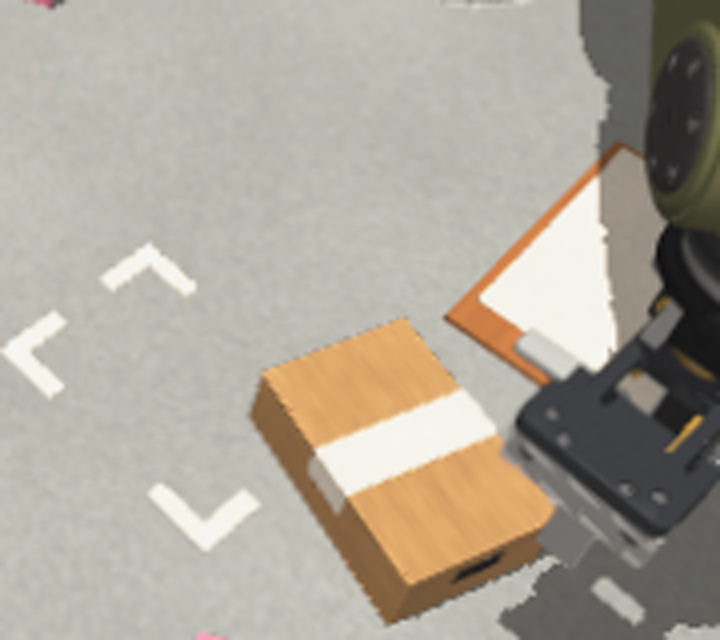

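View pics/t16.png

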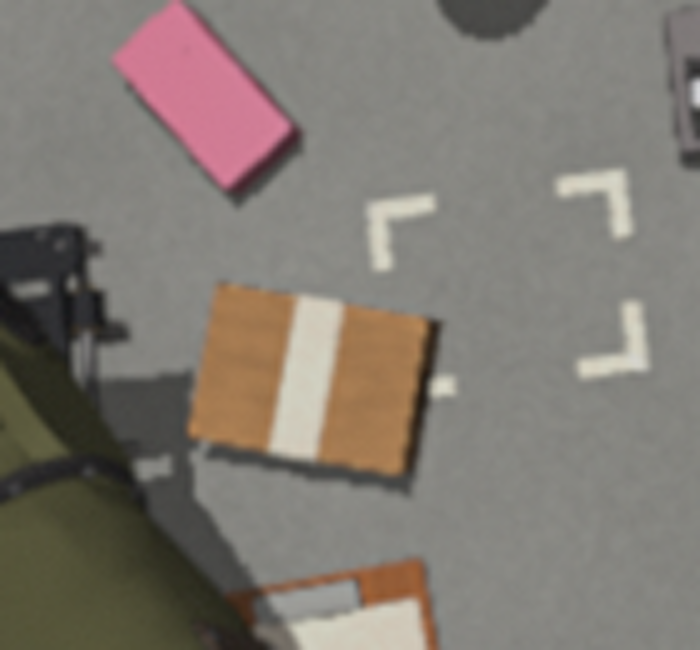

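```bash
python3 -m creep '{"hand":[-0.3,-0.3,-0.3,-0.3,-0.3,-0.3,-0.3],"slide":[[0.03,0,-0.002],[0.06,0,-0.003],[0.085,0,-0.003],[0.1,0,-0.003],[0.1,0,-0.003],[0.1,0,-0.003],[0.1,0,-0.003]],"spin":[0,0,0,0,0,0,0]}' 20
python3 - <<'E'
from h import *
st()
E
python3 -m creep '{"hand":[-0.3,-0.3,-0.3,-0.3,-0.3,-0.3,-0.3,-0.3,-0.3,-0.3,-0.3,-0.3],"slide":[[0,0,0.003],[0,0,0.008],[0,0,0.013],[0,0,0.018],[0,0,0.023],[0,0,0.028],[0,0,0.033],[0,0,0.038],[0,0,0.043],[0,0,0.048],[0,0,0.05],[0,0,0.05]],"spin":[0,0,0,0,0,0,0,0,0,0,0,0]}' 20
python3 - <<'E'
from h import *
st()
im=shot("top");crop(im,90,160,230,290,"t17",5)
E
```

```text
time_s: 39.28
ee_pos: [0.4153, 0.4729, 0.0234]
eef_rot: [2.228, 1.567, 0.788]
force: [0.1, -0.7, 0.5]
grip_width: 0.0607
t 39.28 tcp [415.3 472.9  23.4] jaw 7.5 down [ 0.003  0.003 -1.   ] F [ 0.1 -0.7  0.5] w 60.7
time_s: 40.28
ee_pos: [0.4209, 0.4218, 0.0207]
eef_rot: [-0.409, 1.57, -1.848]
force: [-0.1, 0.7, 0.1]
grip_width: 0.0613
t 40.28 tcp [420.9 421.8  20.7] jaw 7.5 down [-0. -0. -1.] F [-0.1  0.7  0.1] w 61.3
```

View pics/t17.png

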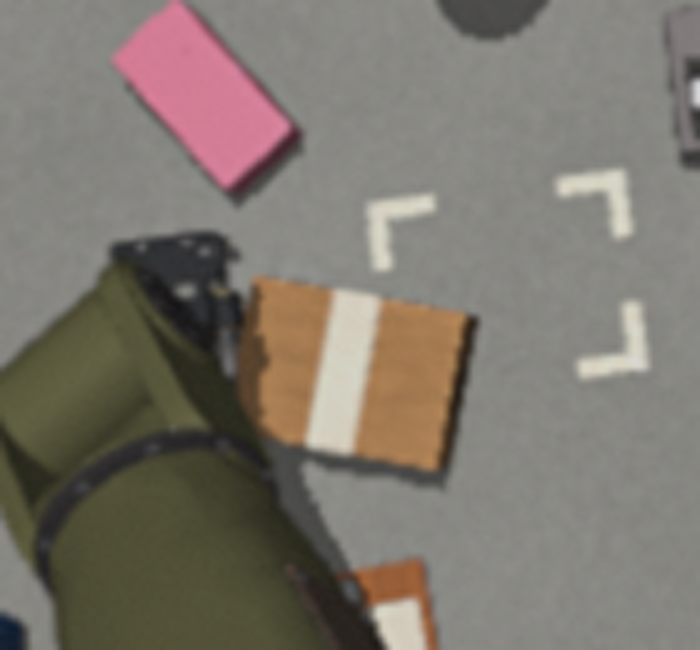

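```bash
cat >> h.py <<'E'
BC=np.array([489.5,255.]);BY=8.0
def bay(p):
    a=np.radians(BY);d=np.array(p)-BC;return np.array([d@[np.cos(a),np.sin(a)],d@[-np.sin(a),np.cos(a)]]).round(1)
def wld(u,v):
    a=np.radians(BY);return (BC+u*np.array([np.cos(a),np.sin(a)])+v*np.array([-np.sin(a),np.cos(a)])).round(1)
def bigtape(im,box=(120,190,250,265)):
    for c in rects(im,box,(0,0,165),(40,70,255),60):
        r=wrect("top",c,.05)
        if 90<r[2]<112 and 25<r[3]<40: print("big",r.tolist(),"bay",bay(r[:2]),"yaw err",round(r[4]-BY,1))
E
python3 - <<'E'
from h import *
im=shot("top","t17f");bigtape(im);st();o,R=state();print(bay(o["ee_pos"][:2]*1000))
E
```

```text
big [431.4, 348.4, 101.4, 31.9, -9.0] bay [-44.5 100.6] yaw err -17.0
t 40.38 tcp [420.7 422.   20.5] jaw 7.5 down [-0.    -0.001 -1.   ] F [ 0.2  0.3 -1. ] w 61.0
[-44.9 174.9]
```

```bash
python3 -m creep '{"hand":[0.36,0.36,0.36,0.36,0.36,0.36,0.36,0.36,0.36,0.36,0.36,0.36],"slide":[[0,0,-0.01],[0,0.0,-0.022],[0,0.006,-0.022],[0,0.012,-0.022],[0,0.012,-0.022],[0,0.012,-0.022],[0,0.012,-0.015],[0,0.012,-0.01],[0,0.012,-0.005],[0,0.012,0],[0,0.012,0.005],[0,0.012,0.01]],"spin":[-0.5,-0.5,-0.5,-0.5,-0.5,-0.5,-0.5,-0.5,-0.5,-0.5,-0.5,-0.5]}' 20
python3 -m creep '{"hand":[0.36,0.36,0.36,0.36,0.36,0.36,0.36,0.36],"slide":[[0,0,0.005],[0,0,0.01],[0,0,0.015],[0,0,0.02],[0,0,0.025],[0,0,0.03],[0,0,0.03],[0,0,0.03]],"spin":[0,0,0,0,0,0,0,0]}' 20
python3 - <<'E'
from h import *
im=shot("top","t18f");bigtape(im);st();o,R=state();print(bay(o["ee_pos"][:2]*1000))
E
```

```text
time_s: 41.38
ee_pos: [0.4339, 0.4134, 0.0207]
eef_rot: [-2.913, 1.571, 1.94]
force: [-1.1, 2.6, -1.6]
grip_width: 0.03
time_s: 42.05
ee_pos: [0.4384, 0.3839, 0.0208]
eef_rot: [0.466, 1.57, -0.965]
force: [0.5, 1.0, 0.6]
grip_width: 0.0301
big [447.1, 297.7, 100.9, 31.6, -2.6] bay [-36.   48.2] yaw err -10.6
t 42.1 tcp [438.3 384.1  20.8] jaw 8.0 down [ 0. -0. -1.] F [-0.4  0.6  0.2] w 30.1
[-32.7 135. ]
```

```bash
python3 -m creep '{"hand":[0.36,0.36,0.36,0.36,0.36,0.36,0.36,0.36],"slide":[[0,0,0.004],[0,0,0.008],[0,0,0.012],[0,0,0.016],[0,0,0.02],[0,0,0.024],[0,0,0.024],[0,0,0.024]],"spin":[0,0,0,0,0,0,0,0]}' 20
python3 - <<'E'
from h import *
im=shot("top","t19f");bigtape(im);st();o,R=state();print(bay(o["ee_pos"][:2]*1000));crop(im,90,160,230,290,"t19",5)
E
```

```text
time_s: 42.77
ee_pos: [0.4416, 0.36, 0.0206]
eef_rot: [-0.227, 1.57, -1.658]
force: [0.2, -0.4, -0.2]
grip_width: 0.0299
big [455.3, 277.8, 97.8, 28.8, 1.6] bay [-30.7  27.3] yaw err -6.4
t 42.82 tcp [441.6 360.1  20.5] jaw 8.0 down [-0.    -0.001 -1.   ] F [-0.3  0.1 -0.2] w 29.9
[-32.8 110.8]
```

View pics/t19.png

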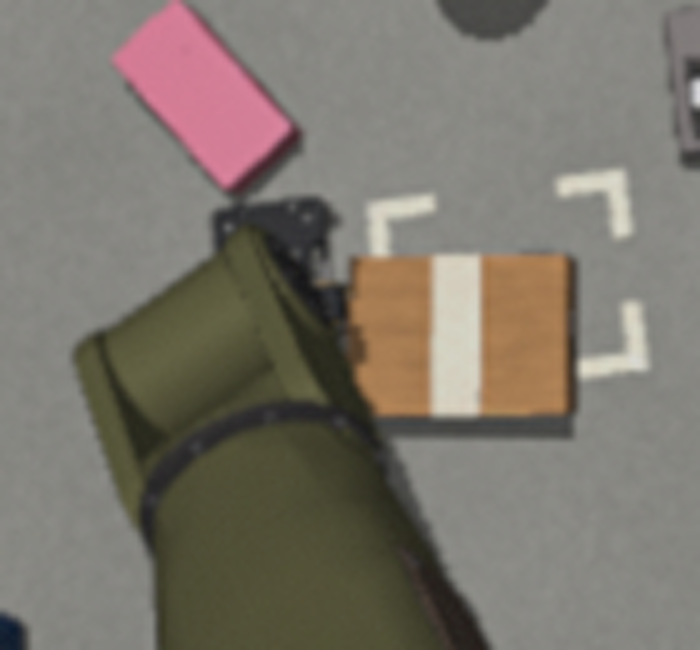

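```bash
python3 -m creep '{"hand":[0.36,0.36,0.36,0.36,0.36,0.36,0.36,0.36],"slide":[[0,0,0.003],[0,0,0.006],[0,0,0.009],[0,0,0.012],[0,0,0.015],[0,0,0.018],[0,0,0.018],[0,0,0.018]],"spin":[0,0,0,0,0,0,0,0]}' 20
python3 - <<'E'
from h import *
im=shot("top","t20f");bigtape(im);st();o,R=state();print(bay(o["ee_pos"][:2]*1000))
E
```

```text
time_s: 43.48
ee_pos: [0.4442, 0.3423, 0.0207]
eef_rot: [0.324, 1.57, -1.106]
force: [0.3, 0.0, 0.6]
grip_width: 0.0299
big [462.6, 262.1, 101.0, 31.3, 4.9] bay [-25.7  10.8] yaw err -3.1
t 43.53 tcp [444.2 342.5  20.7] jaw 8.0 down [ 0. -0. -1.] F [ 0.5 -0.1  0.3] w 29.5
[-32.7  92.9]
```

```bash
python3 -m creep '{"hand":[0.36,0.36,0.36,0.36,0.36,0.36],"slide":[[0,0,0.003],[0,0,0.006],[0,0,0.009],[0,0,0.011],[0,0,0.011],[0,0,0.011]],"spin":[0,0,0,0,0,0]}' 20
python3 - <<'E'
from h import *
im=shot("top","t21f");bigtape(im);st();o,R=state();print(bay(o["ee_pos"][:2]*1000))
E
```

```text
time_s: 44.03
ee_pos: [0.4456, 0.3315, 0.0207]
eef_rot: [0.153, 1.57, -1.278]
force: [0.4, 0.5, -0.2]
grip_width: 0.0299
big [467.1, 253.6, 100.8, 31.4, 7.8] bay [-22.4   1.7] yaw err -0.2
t 44.08 tcp [445.6 331.5  20.6] jaw 8.0 down [ 0. -0. -1.] F [-0.2  0.5  0.4] w 30.1
[-32.8  81.9]
```

```bash
python3 -m creep '{"hand":[0.36,0.36,0.36,0.36,0.36,0.36,0.36,0.36,0.36,0.36,0.36,0.36],"slide":[[0,0,-0.01],[0,0,-0.025],[-0.03,0,-0.025],[-0.06,0,-0.025],[-0.09,0,-0.025],[-0.11,-0.01,-0.01],[-0.11,-0.04,0.01],[-0.11,-0.06,0.04],[-0.11,-0.07,0.075],[-0.11,-0.07,0.081],[-0.11,-0.07,0.081],[-0.11,-0.07,0.081]],"spin":[0,0,0,0,-4,-11,-18,-25,-32,-39,-46,-53]}' 20
python3 -m creep '{"hand":[-0.5,-0.5,-0.5,-0.5,-0.5,-0.5,-0.5,-0.5],"slide":[[0,0,0],[0,0,0],[0,0,0],[0,0,0],[0,0,0],[0,0,0],[0,0,0],[0,0,0]],"spin":[-7,-14,-21,-28,-35,-37,-37,-37]}' 20
python3 - <<'E'
from h import *
im=shot("top","t22f");bigtape(im);st();o,R=state();print(bay(o["ee_pos"][:2]*1000));w=wld(-95,0);print(w);go(*w,20,jaw=98)
crop(im,90,160,230,290,"t22",5)
E
```

```text
time_s: 45.08
ee_pos: [0.3877, 0.2424, 0.1312]
eef_rot: [0.942, 1.57, 0.442]
force: [0.4, 0.4, -0.5]
grip_width: 0.03
time_s: 45.75
ee_pos: [0.3875, 0.2426, 0.1308]
eef_rot: [0.189, 1.571, 0.328]
force: [0.2, -0.4, 0.2]
grip_width: 0.0699
big [469.8, 253.8, 95.3, 31.2, 8.0] bay [-19.7   1.6] yaw err 0.0
t 45.8 tcp [387.5 242.5 130.7] jaw 98.0 down [ 0.  0. -1.] F [1.2 0.4 0.6] w 70.7
[-102.7    1.8]
[395.4 241.8]
slide mm [110.7  -1.8   7.7] spin -0.0 | jaw now 98.0 q6 -1.23 dist 111
```

View pics/t22.png

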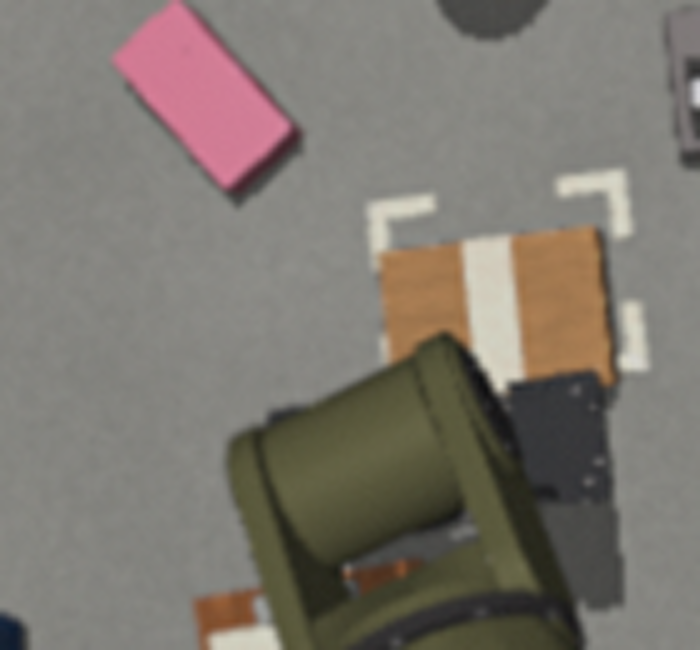

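```bash
python3 -m creep '{"hand":[-0.5,-0.5,-0.5,-0.5,-0.5,-0.5,-0.5],"slide":[[0.03,0,0],[0.065,0,0],[0.095,0,0],[0.11,0,0],[0.11,0,0],[0.11,0,0],[0.11,0,0]],"spin":[0,0,0,0,0,0,0]}' 20
python3 -m creep '{"hand":[-0.5,-0.5,-0.5,-0.5,-0.5,-0.5,-0.5,-0.5,-0.5,-0.5,-0.5,-0.5],"slide":[[0,-0.002,0.005],[0,-0.002,0.01],[0,-0.002,0.014],[0,-0.002,0.018],[0,-0.002,0.022],[0,-0.002,0.026],[0,-0.002,0.029],[0,-0.002,0.032],[0,-0.002,0.034],[0,-0.002,0.036],[0,-0.002,0.036],[0,-0.002,0.036]],"spin":[0,0,0,0,0,0,0,0,0,0,0,0]}' 20
python3 - <<'E'
from h import *
im=shot("top","t23f");bigtape(im);st();o,R=state();print(bay(o["ee_pos"][:2]*1000))
crop(im,90,160,230,290,"t23",5)
E
```

```text
time_s: 46.38
ee_pos: [0.3882, 0.2423, 0.0218]
eef_rot: [0.353, 1.569, 0.493]
force: [-0.2, 0.6, 0.7]
grip_width: 0.0707
time_s: 47.38
ee_pos: [0.4235, 0.2449, 0.0206]
eef_rot: [-2.863, 1.571, -2.723]
force: [-1.8, -0.1, 0.4]
grip_width: 0.0706
t 47.43 tcp [423.5 244.9  20.6] jaw 98.0 down [-0. -0. -1.] F [-0.7  0.3  0.5] w 70.7
[-66.8  -0.8]
```

View pics/t23.png

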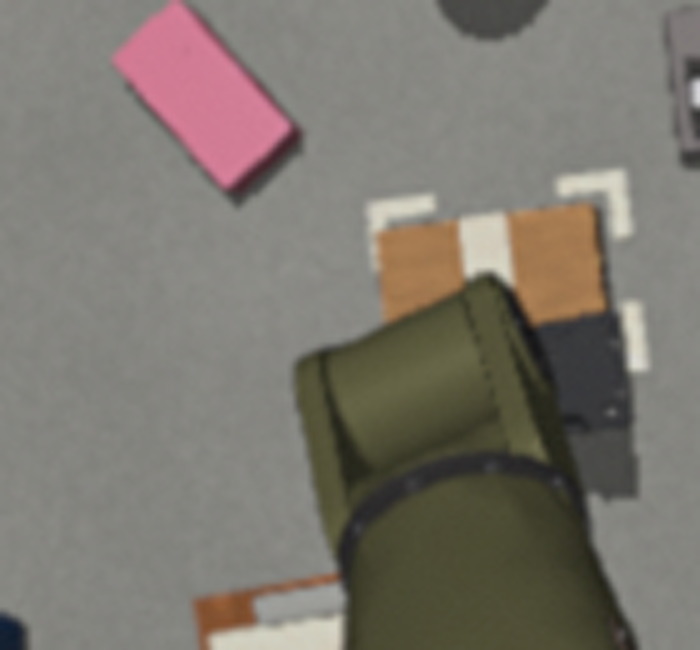

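```bash
python3 -m creep '{"hand":[-0.5,-0.5,-0.5,-0.5,-0.5,-0.5,-0.5],"slide":[[0,0,0.002],[0,0,0.004],[0,0,0.006],[0,0,0.0075],[0,0,0.0075],[0,0,0.0075],[0,0,0.0075]],"spin":[0,0,0,0,0,0,0]}' 20
python3 -m creep '{"hand":[-0.5,-0.5,-0.5,-0.5,-0.5,-0.5,-0.5,-0.5,-0.5,-0.5,-0.5,-0.5],"slide":[[0,0,-0.01],[0,0,-0.03],[0,0,-0.04],[-0.02,0,-0.04],[-0.05,0,-0.06],[-0.09,0,-0.06],[-0.13,0,-0.06],[-0.17,0,-0.06],[-0.2,0.04,-0.06],[-0.2,0.08,-0.06],[-0.2,0.12,-0.06],[-0.2,0.16,-0.06]],"spin":[0,0,0,0,0,0,0,0,0,0,0,0]}' 20
python3 - <<'E'
from h import *
im=shot("top","t24f");bigtape(im);st()
crop(im,130,170,250,270,"t24",6)
sc=shot("scene","s24f");crop(sc,250,220,370,320,"s24",6)
E
```

```text
time_s: 48.02
ee_pos: [0.4312, 0.246, 0.0207]
eef_rot: [0.21, 1.57, 0.35]
force: [-0.2, -0.4, 0.2]
grip_width: 0.0706
time_s: 49.02
ee_pos: [0.3491, 0.3961, 0.2219]
eef_rot: [0.602, 1.568, 0.741]
force: [0.3, 0.2, -0.3]
grip_width: 0.0702
t 49.07 tcp [347.6 401.2 220.8] jaw 98.2 down [ 0.001  0.002 -1.   ] F [-2.3  3.9 -0.7] w 70.5
```

View pics/t24.png

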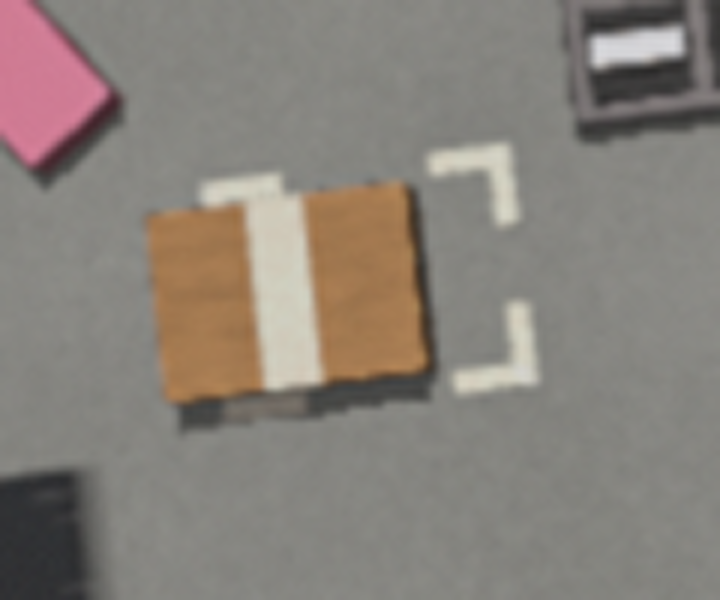

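View pics/s24.png

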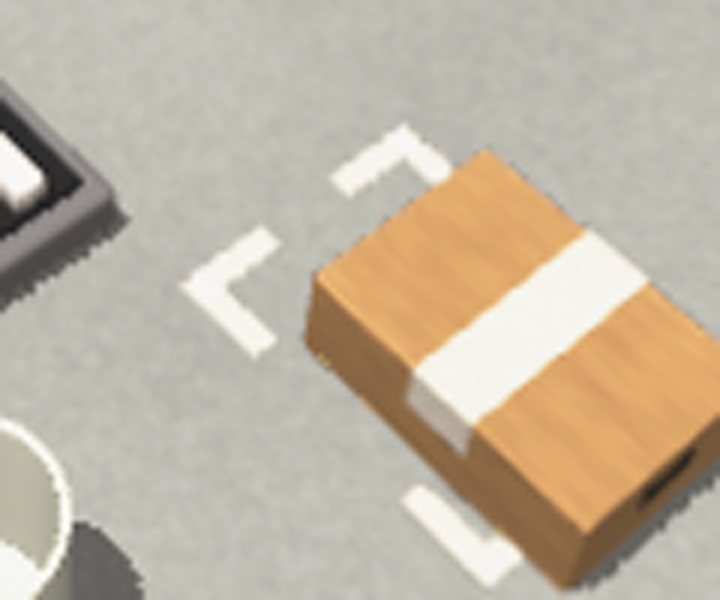

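```bash
cat >> h.py <<'E'
def bigpose(im,box=(120,180,250,265)):
    m=cv2.inRange(cv2.cvtColor(im,cv2.COLOR_BGR2HSV),(8,90,80),(25,255,255));k=np.zeros_like(m);x0,y0,x1,y1=box;k[y0:y1,x0:x1]=m[y0:y1,x0:x1]
    cs=[c for c in cv2.findContours(k,cv2.RETR_EXTERNAL,cv2.CHAIN_APPROX_NONE)[0] if cv2.contourArea(c)>100]
    for c in cs: print(" part",wrect("top",c,.05).tolist())
    r=wrect("top",np.vstack(cs),.05); yaw=r[4]-90 if r[4]>45 else r[4]+90 if r[4]<-45 else r[4]
    print("big",r.tolist(),"bay",bay(r[:2]),"yawerr",round(yaw-BY,1))
E
python3 - <<'E'
from h import *
bigpose(cv2.imread("pics/t24f.png"))
sc=cv2.imread("pics/s24f.png")
for c in rects(sc,(312,255,362,300),(0,0,225),(179,60,255),40): r=wrect("scene",c,.05);print(r.tolist(),bay(r[:2]))
print(bay([347.6,401.2]));go(*wld(-2,130),120,jaw=8)
E
```

```text
part [473.9, 332.4, 100.3, 51.6, 8.1]
 part [486.2, 246.0, 101.1, 56.2, 8.0]
big [480.3, 288.1, 141.1, 101.1, -82.0] bay [-4.5 34.1] yawerr 0.0
[483.0, 289.5, 100.5, 30.4, 8.2] [-1.6 35.1]
[-120.2  164.5]
slide mm [100.3 -32.  118. ] spin -89.7 | jaw now 98.3 q6 -0.93 dist 158
```

```bash
python3 -m creep '{"hand":[-0.3,-0.3,-0.3,-0.3,-0.3,-0.3,-0.3,-0.3,-0.3,-0.3,-0.3,-0.3],"slide":[[0,-0.0,0.02],[0.02,-0.005,0.045],[0.04,-0.01,0.07],[0.06,-0.015,0.09],[0.08,-0.018,0.105],[0.09,-0.018,0.116],[0.1,-0.018,0.116],[0.1,-0.018,0.116],[0.1,-0.018,0.116],[0.1,-0.018,0.116],[0.1,-0.018,0.116],[0.1,-0.018,0.116]],"spin":[7,14,21,28,35,42,49,56,63,70,77,84]}' 20
python3 - <<'E'
from h import *
im=shot("top","t25f");bigpose(im);st();go(*wld(-3,145),20,jaw=8)
E
```

```text
time_s: 50.12
ee_pos: [0.467, 0.3919, 0.1208]
eef_rot: [1.555, 1.57, 0.222]
force: [0.2, -0.7, -0.6]
grip_width: 0.0611
 part [473.9, 332.4, 100.3, 51.6, 8.1]
 part [486.3, 245.8, 101.1, 55.9, 8.0]
big [480.3, 288.1, 141.1, 101.1, -82.0] bay [-4.5 34.1] yawerr 0.0
t 50.17 tcp [467.  392.  120.8] jaw 13.1 down [ 0.  0. -1.] F [-0.4  0.4 -0.1] w 61.2
slide mm [100.8   0.7  -6.2] spin 5.1 | jaw now 13.1 q6 0.41 dist 101
```

```bash
python3 -m creep '{"hand":[-0.3,-0.3,-0.3,-0.3,-0.3,-0.3,-0.3,-0.3],"slide":[[0,0,-0.006],[0.03,0.001,-0.006],[0.06,0.001,-0.006],[0.09,0.001,-0.006],[0.1,0.001,-0.006],[0.1,0.001,-0.006],[0.1,0.001,-0.006],[0.1,0.001,-0.006]],"spin":[2,5.1,5.1,5.1,5.1,5.1,5.1,5.1]}' 20
python3 - <<'E'
from h import *
st();o,R=state();print(bay(o["ee_pos"][:2]*1000))
E
python3 -m creep '{"hand":[-0.3,-0.3,-0.3,-0.3,-0.3,-0.3,-0.3,-0.3,-0.3,-0.3,-0.3,-0.3],"slide":[[0,0,0.005],[0,0,0.01],[0,0,0.015],[0,0,0.02],[0,0,0.025],[0,0,0.03],[0,0,0.035],[0,0,0.04],[0,0,0.045],[0,0,0.05],[0,0,0.05],[0,0,0.05]],"spin":[0,0,0,0,0,0,0,0,0,0,0,0]}' 20
python3 - <<'E'
from h import *
im=shot("top","t26f");bigpose(im);st();o,R=state();print(bay(o["ee_pos"][:2]*1000))
E
```

```text
time_s: 50.83
ee_pos: [0.4672, 0.3991, 0.0227]
eef_rot: [2.055, 1.568, 0.641]
force: [-0.4, -0.1, 0.8]
grip_width: 0.0609
t 50.83 tcp [467.2 399.1  22.7] jaw 9.0 down [ 0.002  0.002 -1.   ] F [-0.4 -0.1  0.8] w 60.9
[ -2.  145.8]
time_s: 51.83
ee_pos: [0.4741, 0.3486, 0.0205]
eef_rot: [-0.51, 1.57, -1.925]
force: [-0.1, 0.1, 0.3]
grip_width: 0.0611
 part [477.6, 310.2, 99.9, 50.4, 8.9]
 part [491.2, 224.7, 100.5, 56.7, 8.8]
big [484.6, 265.9, 139.9, 100.6, -80.9] bay [-3.3 11.5] yawerr 1.1
t 51.88 tcp [474.  348.7  20.5] jaw 8.9 down [-0.    -0.001 -1.   ] F [ 0.6 -0.2 -0.2] w 61.0
[-2.3 95. ]
```

```bash
python3 -m creep '{"hand":[-0.3,-0.3,-0.3,-0.3,-0.3,-0.3,-0.3,-0.3],"slide":[[0,0,0.002],[0,0,0.004],[0,0,0.006],[0,0,0.008],[0,0,0.01],[0,0,0.0105],[0,0,0.0105],[0,0,0.0105]],"spin":[0.3,0.6,0.9,0.9,0.9,0.9,0.9,0.9]}' 20
python3 - <<'E'
from h import *
im=shot("top","t27f");bigpose(im);bigtape(im,(185,180,200,265));st();o,R=state();print(bay(o["ee_pos"][:2]*1000));crop(im,130,170,250,270,"t27",6)
sc=shot("scene","s27f");crop(sc,250,220,370,320,"s27",6)
for c in rects(sc,(300,255,352,300),(0,0,225),(179,60,255),40): r=wrect("scene",c,.05);print(r.tolist(),bay(r[:2]))
E
```

```text
time_s: 52.55
ee_pos: [0.4758, 0.3385, 0.0207]
eef_rot: [-0.001, 1.57, -1.431]
force: [0.1, 0.1, -0.1]
grip_width: 0.0609
 part [478.2, 300.0, 100.0, 49.5, 8.0]
 part [490.9, 214.7, 101.0, 56.0, 7.6]
big [485.1, 255.7, 139.0, 101.1, -81.8] bay [-4.3  1.3] yawerr 0.2
big [487.1, 251.7, 98.0, 25.4, 1.6] bay [-2.8 -2.9] yaw err -6.4
t 52.6 tcp [475.7 338.6  20.7] jaw 8.0 down [ 0. -0. -1.] F [ 1.3 -0.3 -0.3] w 60.8
[-2.  84.7]
[487.4, 258.5, 101.5, 30.8, 7.8] [-1.6  3.8]
```

View pics/t27.png

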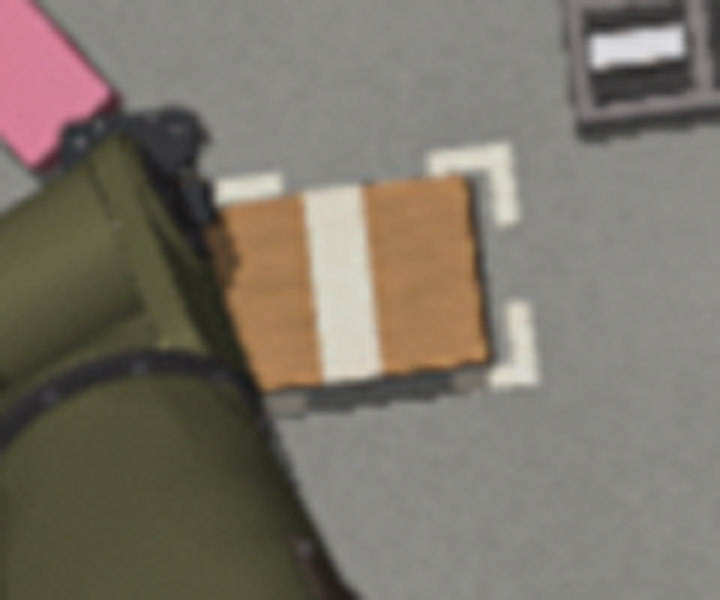

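View pics/s27.png

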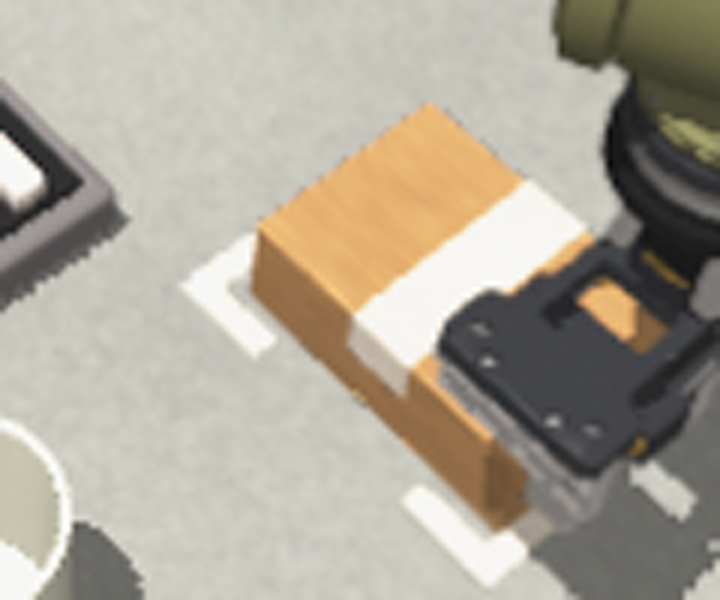

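```bash
python3 -m creep '{"hand":[-0.3,-0.3,-0.3,-0.3,-0.3,-0.3],"slide":[[0,0,0.001],[0,0,0.002],[0,0,0.003],[0,0,0.0035],[0,0,0.0035],[0,0,0.0035]],"spin":[0,0,0,0,0,0]}' 20
python3 -m creep '{"hand":[-0.3,-0.3,-0.3,-0.3,-0.3,-0.3,-0.3,-0.3,-0.3,-0.3,-0.3,-0.3],"slide":[[0,0,-0.008],[0,0,-0.02],[0,0,-0.035],[-0.03,0,-0.04],[-0.07,0,-0.05],[-0.1,0,-0.06],[-0.13,0,-0.08],[-0.14,0,-0.1],[-0.14,0,-0.1],[-0.14,0,-0.1],[-0.14,0,-0.1],[-0.14,0,-0.1]],"spin":[0,0,0,0,0,0,0,0,0,0,0,0]}' 20
python3 - <<'E'
from h import *
im=shot("top","t28f");bigpose(im);st();crop(im,130,170,250,270,"t28",6)
sc=shot("scene","s28f");crop(sc,250,220,370,320,"s28",6)
for c in rects(sc,(300,250,352,300),(0,0,225),(179,60,255),40): r=wrect("scene",c,.05);print(r.tolist(),bay(r[:2]))
E
```

```text
time_s: 53.15
ee_pos: [0.4762, 0.3353, 0.0207]
eef_rot: [1.293, 1.571, -0.137]
force: [-0.6, 2.9, 1.1]
grip_width: 0.0612
time_s: 54.15
ee_pos: [0.4619, 0.4336, 0.1592]
eef_rot: [-0.947, 1.568, -2.378]
force: [0.6, 0.1, 0.1]
grip_width: 0.0612
 part [478.6, 298.2, 100.2, 51.5, 8.0]
 part [491.1, 211.5, 100.6, 56.0, 7.5]
big [485.1, 253.8, 141.3, 100.6, -81.8] bay [-4.5 -0.6] yawerr 0.2
t 54.2 tcp [462.1 433.6 159.5] jaw 8.0 down [-0.001 -0.001 -1.   ] F [-0.6 -0.1  0.8] w 60.7
[488.3, 255.3, 100.6, 31.0, 8.4] [-1.1  0.5]
```

View pics/t28.png

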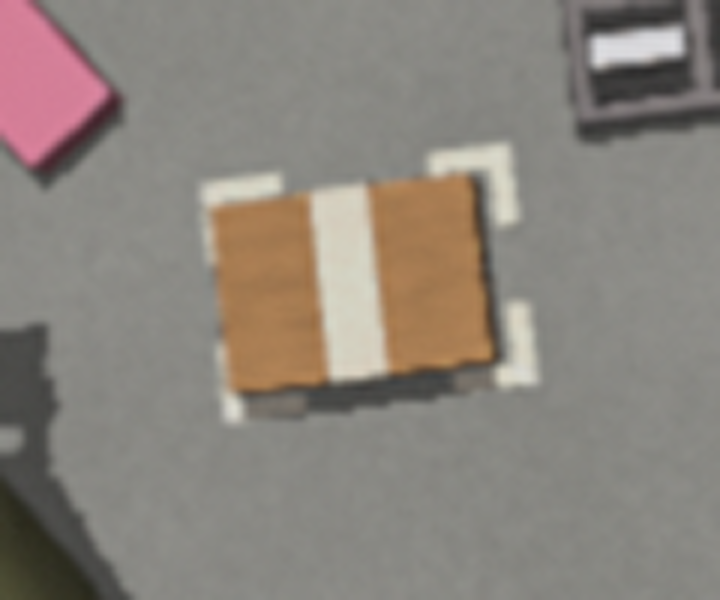

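View pics/s28.png

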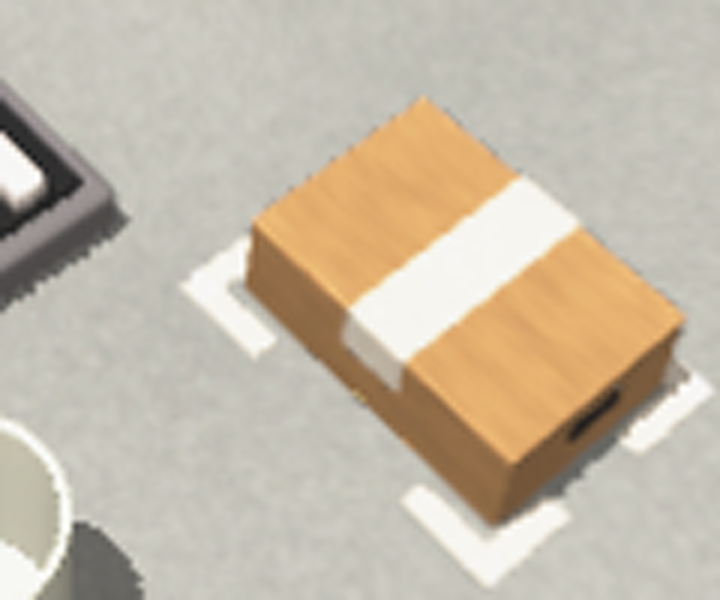

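```bash
python3 - <<'E'
from h import *
def f(n,pts,off,z): 
    p=(np.array(pts,float)+.5)/6-.5+off;return plane(n,p,z)[:,:2]*1000
T=f("top",[(202,184),(512,145),(539,385),(228,422)],[130,170],0);print("top bay corners",T.round(1).tolist(),"c",T.mean(0).round(1),"sides",[round(float(np.linalg.norm(T[i]-T[i-1])),1) for i in range(4)])
d=T[0]-T[1];e=T[1]-T[2];print("yaw",[np.degrees(np.arctan2(-x[0],x[1])) for x in(T[0]-T[1],T[3]-T[2])],[np.degrees(np.arctan2(x[1],x[0])) for x in(T[1]-T[2],T[0]-T[3])])
B=f("top",[(212,209),(472,174),(498,361),(231,393)],[130,170],.05);print("top box",B.mean(0).round(1),[round(float(np.linalg.norm(B[i]-B[i-1])),1) for i in range(4)])
S=f("scene",[(180,287),(490,588),(713,388)],[250,220],0);print("scene bay",S.round(1).tolist(),"c",((S[0]+S[2])/2).round(1),np.linalg.norm(S[1]-S[0]),np.linalg.norm(S[1]-S[2]))
G=f("scene",[(251,225),(515,462),(685,322),(424,97)],[250,220],.05);print("scene box top",G.mean(0).round(1))
Q=f("scene",[(247,288),(495,523),(668,385)],[250,220],0);print("scene box bottom",((Q[0]+Q[2])/2).round(1),np.linalg.norm(Q[1]-Q[0]),np.linalg.norm(Q[1]-Q[2]))
E
```

```text
top bay corners [[542.4, 348.3], [565.5, 177.0], [434.7, 159.7], [412.2, 329.6]] c [488.7 253.7] sides [131.5, 172.8, 131.9, 171.4]
yaw [np.float64(7.670988314296543), np.float64(7.543210344660444)] [np.float64(7.564996639243474), np.float64(8.172975359778142)]
top box [485.5 253.6] [97.6, 139.4, 99.2, 141.7]
scene bay [[570.0, 179.3], [544.1, 349.5], [413.1, 329.3]] c [491.5 254.3] 172.14430150476994 132.57749575263225
scene box top [489.8 256.8]
scene box bottom [486.9 256.5] 137.4077615538131 98.66026413989532
```

```bash
python3 -m creep '{"hand":[-0.3,-0.3,-0.3,-0.3,-0.3,-0.3,-0.3,-0.3,-0.3,-0.3,-0.3,-0.3],"slide":[[0.02,0,0.03],[0.05,0,0.05],[0.08,0,0.06],[0.11,0,0.065],[0.14,0,0.07],[0.14,0,0.08],[0.14,0,0.088],[0.14,0,0.094],[0.14,0,0.098],[0.14,0,0.1],[0.14,0,0.1012],[0.14,0,0.1012]],"spin":[0,0,0,0,0,0,0,0,0,0,0,0]}' 20
python3 - <<'E'
from h import *
st();o,R=state();print(bay(o["ee_pos"][:2]*1000))
E
python3 -m creep '{"hand":[-0.3,-0.3,-0.3,-0.3,-0.3,-0.3,-0.3,-0.3,-0.3,-0.3,-0.3,-0.3],"slide":[[0,0,0],[0,0,-0.02],[0,0,-0.035],[-0.03,0,-0.04],[-0.07,0,-0.045],[-0.1,0,-0.045],[-0.12,-0.02,-0.02],[-0.12,-0.05,0.005],[-0.12,-0.075,0.035],[-0.12,-0.1,0.065],[-0.12,-0.1,0.078],[-0.12,-0.1,0.078]],"spin":[0,0,0,0,-5,-12,-19,-26,-33,-40,-47,-54]}' 20
python3 -m creep '{"hand":[-0.5,-0.5,-0.5,-0.5,-0.5,-0.5,-0.5,-0.5],"slide":[[0,0,0],[0,0,0],[0,0,0],[0,0,0],[0,0,0],[0,0,0],[0,0,0],[0,0,0]],"spin":[-7,-14,-21,-28,-35,-36,-36,-36]}' 20
python3 - <<'E'
from h import *
im=shot("top","t29f");bigpose(im);st();o,R=state();print(bay(o["ee_pos"][:2]*1000));go(*wld(-85,0),20,jaw=97.9)
E
```

```text
time_s: 55.25
ee_pos: [0.477, 0.3349, 0.0222]
eef_rot: [2.13, 1.568, 0.699]
force: [0.3, 3.1, 1.9]
grip_width: 0.0611
t 55.25 tcp [477.  334.9  22.2] jaw 8.0 down [ 0.002  0.002 -1.   ] F [0.3 3.1 1.9] w 61.1
[-1.2 80.8]
time_s: 56.25
ee_pos: [0.3875, 0.2412, 0.1411]
eef_rot: [-0.349, 1.57, -0.832]
force: [0.7, 0.7, -0.4]
grip_width: 0.061
time_s: 56.92
ee_pos: [0.3881, 0.2431, 0.1407]
eef_rot: [-2.423, 1.571, -2.286]
force: [0.7, -0.0, -1.2]
grip_width: 0.0706
 part [485.3, 298.4, 89.1, 51.7, 7.6]
 part [491.4, 211.1, 101.0, 56.0, 7.9]
big [485.6, 253.3, 141.3, 101.0, -82.2] bay [-4.1 -1.1] yawerr -0.2
t 56.97 tcp [388.1 243.1 140.7] jaw 97.9 down [-0. -0. -1.] F [ 0.9 -0.1  0.1] w 70.4
[-102.     2.3]
slide mm [120.7  -2.2  17. ] spin -0.0 | jaw now 97.9 q6 -1.23 dist 122
```

```bash
python3 -m creep '{"hand":[-0.5,-0.5,-0.5,-0.5,-0.5,-0.5,-0.5,-0.5],"slide":[[0.03,-0.002,0],[0.065,-0.002,0],[0.1,-0.002,0],[0.12,-0.002,0],[0.12,-0.002,0.01],[0.12,-0.002,0.02],[0.12,-0.002,0.02],[0.12,-0.002,0.02]],"spin":[0,0,0,0,0,0,0,0]}' 20
python3 -m creep '{"hand":[-0.5,-0.5,-0.5,-0.5,-0.5,-0.5,-0.5,-0.5],"slide":[[0,0,0.004],[0,0,0.008],[0,0,0.012],[0,0,0.015],[0,0,0.018],[0,0,0.0195],[0,0,0.0195],[0,0,0.0195]],"spin":[0,0,0,0,0,0,0,0]}' 20
python3 - <<'E'
from h import *
st();o,R=state();print(bay(o["ee_pos"][:2]*1000))
im=shot("top","t30f");bigpose(im)
sc=shot("scene","s30f");crop(sc,250,220,370,320,"s30",6)
for c in rects(sc,(300,250,352,300),(0,0,225),(179,60,255),40): r=wrect("scene",c,.05);print(r.tolist(),bay(r[:2]))
E
```

```text
time_s: 57.63
ee_pos: [0.4098, 0.2442, 0.0222]
eef_rot: [0.324, 1.568, 0.463]
force: [-0.9, -0.0, 0.4]
grip_width: 0.0704
time_s: 58.3
ee_pos: [0.4275, 0.2464, 0.0206]
eef_rot: [-2.9, 1.571, -2.76]
force: [0.7, 0.2, -0.5]
grip_width: 0.0705
t 58.3 tcp [427.5 246.4  20.6] jaw 98.0 down [-0. -0. -1.] F [ 0.7  0.2 -0.5] w 70.5
[-62.6   0.1]
 part [500.3, 300.2, 57.5, 52.5, 9.3]
 part [505.2, 213.3, 72.9, 56.5, 7.6]
big [499.4, 255.2, 141.1, 72.9, -81.9] bay [ 9.8 -1.2] yawerr 0.1
[489.3, 254.9, 101.0, 31.2, 8.1] [-0.2 -0.1]
```

View pics/s30.png

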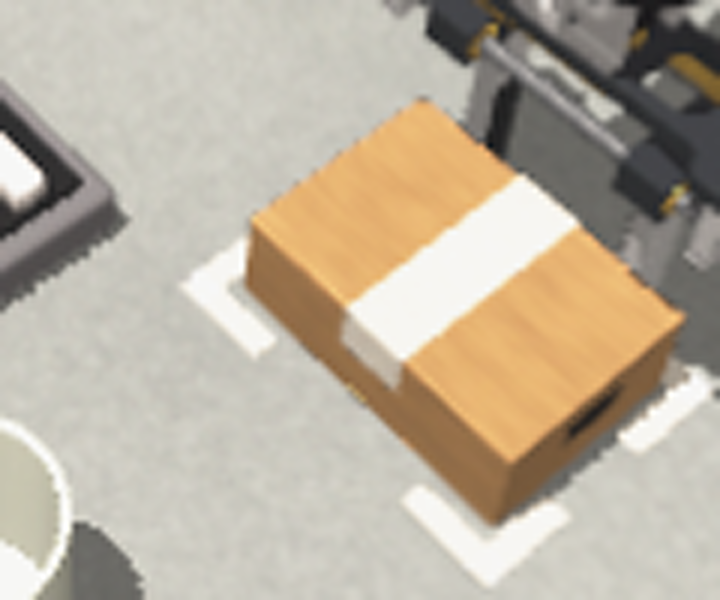

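```bash
python3 -m creep '{"hand":[-0.5,-0.5,-0.5,-0.5,-0.5],"slide":[[0,0,0.001],[0,0,0.002],[0,0,0.0025],[0,0,0.0025],[0,0,0.0025]],"spin":[0,0,0,0,0]}' 20
python3 -m creep '{"hand":[-0.5,-0.5,-0.5,-0.5,-0.5,-0.5,-0.5,-0.5,-0.5,-0.5],"slide":[[0,0,-0.01],[0,0,-0.03],[0,0,-0.045],[-0.02,0,-0.05],[-0.05,0,-0.05],[-0.09,0,-0.05],[-0.13,-0.02,-0.05],[-0.16,-0.06,-0.05],[-0.17,-0.1,-0.05],[-0.17,-0.1,-0.05]],"spin":[0,0,0,0,0,0,0,0,0,0]}' 20
python3 - <<'E'
from h import *
st()
im=shot("top","t31f");bigpose(im);crop(im,130,170,250,270,"t31",6)
sc=shot("scene","s31f");crop(sc,250,220,370,320,"s31",6)
for c in rects(sc,(300,250,352,300),(0,0,225),(179,60,255),40): r=wrect("scene",c,.05);print(r.tolist(),bay(r[:2]))
E
```

```text
time_s: 58.82
ee_pos: [0.4296, 0.2467, 0.0206]
eef_rot: [-2.975, 1.57, -2.834]
force: [-5.8, 0.1, 3.5]
grip_width: 0.0707
time_s: 59.65
ee_pos: [0.3957, 0.1379, 0.1935]
eef_rot: [-0.045, 1.566, 0.094]
force: [0.4, 0.8, 0.2]
grip_width: 0.0708
t 59.65 tcp [395.7 137.9 193.5] jaw 98.0 down [ 0.005  0.    -1.   ] F [0.4 0.8 0.2] w 70.8
 part [479.4, 297.7, 100.7, 51.8, 7.8]
 part [491.9, 211.2, 101.0, 56.0, 7.9]
big [485.8, 253.4, 141.5, 100.9, -81.7] bay [-3.9 -1.1] yawerr 0.3
[488.9, 254.9, 102.4, 31.2, 8.0] [-0.6 -0. ]
```

View pics/t31.png

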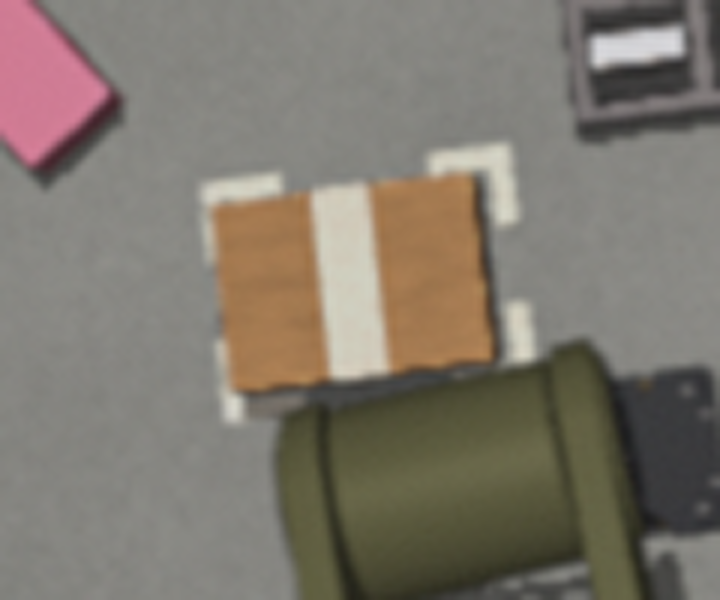

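View pics/s31.png

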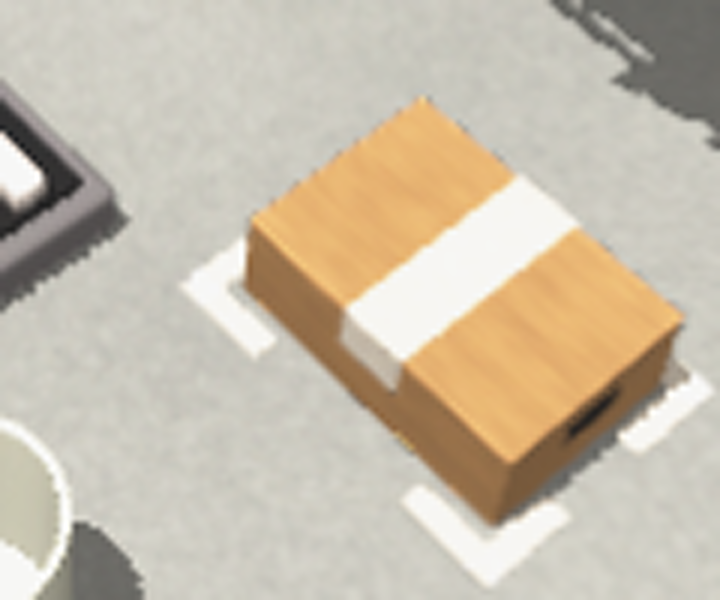

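```bash
python3 -m creep '{"hand":[-0.5,-0.5,-0.5,-0.5,-0.5,-0.5,-0.5,-0.5,-0.5,-0.5,-0.5,-0.5],"slide":[[0,0.03,0],[0.0,0.065,0],[0.03,0.1,0],[0.07,0.1,0],[0.11,0.1,0],[0.15,0.1,0],[0.17,0.1,0.005],[0.17,0.1,0.02],[0.17,0.1,0.03],[0.17,0.1,0.04],[0.17,0.1,0.046],[0.17,0.1,0.046]],"spin":[0,0,0,0,0,0,0,0,0,0,0,0]}' 20
python3 -m creep '{"hand":[-0.5,-0.5,-0.5,-0.5,-0.5,-0.5,-0.5,-0.5],"slide":[[0,0,0.001],[0,0,0.002],[0,0,0.003],[0,0,0.004],[0,0,0.005],[0,0,0.0065],[0,0,0.0065],[0,0,0.0065]],"spin":[0,0,0,0,0,0,0,0]}' 20
python3 - <<'E'
from h import *
st();o,R=state();print(bay(o["ee_pos"][:2]*1000))
sc=shot("scene","s32f")
for c in rects(sc,(300,250,352,300),(0,0,225),(179,60,255),40): r=wrect("scene",c,.05);print(r.tolist(),bay(r[:2]))
E
```

```text
time_s: 60.75
ee_pos: [0.4261, 0.247, 0.0198]
eef_rot: [-2.917, 1.57, -2.777]
force: [-0.8, 0.0, -0.1]
grip_width: 0.0703
time_s: 61.42
ee_pos: [0.4322, 0.2471, 0.0207]
eef_rot: [-3.096, 1.57, -2.956]
force: [-5.6, -0.7, 2.6]
grip_width: 0.0705
t 61.42 tcp [432.2 247.1  20.7] jaw 98.0 down [-0.001 -0.    -1.   ] F [-5.6 -0.7  2.6] w 70.5
[-57.9   0.2]
[492.0, 255.2, 100.3, 31.1, 7.9] [ 2.5 -0.1]
```

```bash
python3 -m creep '{"hand":[-0.5,-0.5,-0.5,-0.5,-0.5,-0.5,-0.5,-0.5,-0.5,-0.5,-0.5],"slide":[[0,0,-0.01],[0,0,-0.03],[0,0,-0.045],[-0.02,0,-0.05],[-0.05,0,-0.05],[-0.09,0,-0.05],[-0.13,-0.04,-0.05],[-0.16,-0.08,-0.05],[-0.17,-0.12,-0.05],[-0.17,-0.16,-0.05],[-0.17,-0.19,-0.05]],"spin":[0,0,0,0,0,0,0,0,0,0,0]}' 20
python3 - <<'E'
from h import *
st()
im=shot("top","t33f");bigpose(im);crop(im,130,170,250,270,"t33",6)
sc=shot("scene","s33f");crop(sc,250,220,370,320,"s33",6)
for c in rects(sc,(300,250,352,300),(0,0,225),(179,60,255),40): r=wrect("scene",c,.05);print(r.tolist(),bay(r[:2]))
E
```

```text
time_s: 62.38
ee_pos: [0.4091, 0.0571, 0.192]
eef_rot: [-0.137, 1.567, 0.004]
force: [0.6, 0.9, 0.3]
grip_width: 0.0707
t 62.38 tcp [409.1  57.1 192. ] jaw 98.1 down [ 0.004  0.    -1.   ] F [0.6 0.9 0.3] w 70.7
 part [481.8, 297.8, 100.3, 51.8, 8.0]
 part [494.6, 211.3, 101.0, 56.4, 7.9]
big [488.5, 253.5, 141.4, 101.1, -81.9] bay [-1.2 -1.3] yawerr 0.1
[491.2, 255.1, 101.9, 31.1, 7.9] [ 1.7 -0.1]
```

View pics/t33.png

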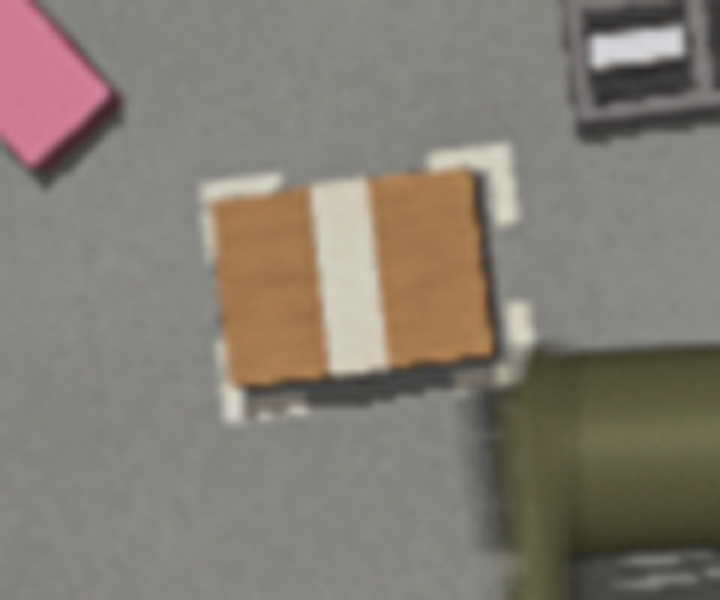

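View pics/s33.png

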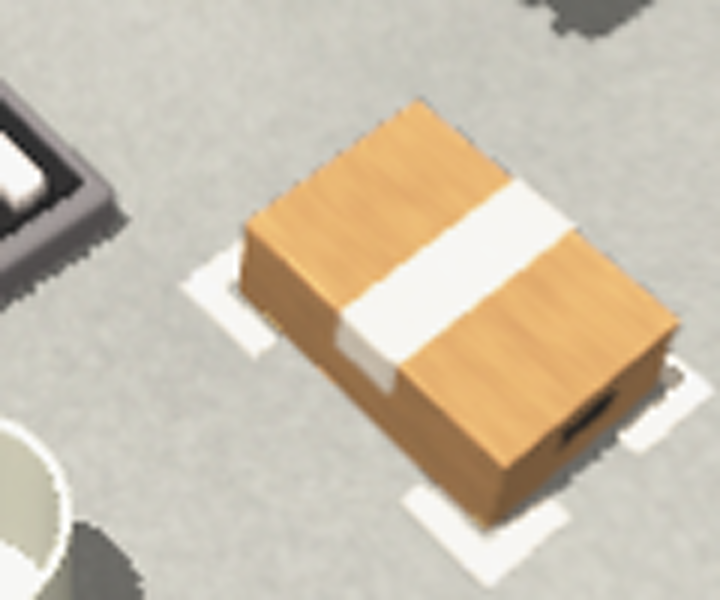

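```bash
python3 - <<'E'
from h import *
import h
h.BC=np.array([491.5,254.3])
sc=cv2.imread("pics/s33f.png");crop(sc,275,235,305,285,"s33a",14);crop(sc,312,290,372,320,"s33b",13)
im=cv2.imread("pics/t33f.png")
for q in boxpts(491.5,254.3,7.9,0,100,140,50): print(bay(q[:2]*1000),q[2],((proj("scene",q)+.5-[250,220])*6).round(0))
print("inner field",[((proj("scene",q)+.5-[250,220])*6).round(0).tolist() for q in boxpts(491.5,254.3,7.9,0,108,148,0)[:4]])
E
```

```text
[50.1 69.9] 0.0 [[485. 532.]]
[ 49.9 -70.1] 0.0 [[236. 289.]]
[-50.1 -69.9] 0.0 [[404. 167.]]
[-49.9  70.1] 0.0 [[656. 387.]]
[50.1 69.9] 0.05 [[504. 465.]]
[ 49.9 -70.1] 0.05 [[243. 219.]]
[-50.1 -69.9] 0.05 [[418.  96.]]
[-49.9  70.1] 0.05 [[682. 318.]]
inner field [[[485.0, 546.0]], [[222.0, 288.0]], [[404.0, 157.0]], [[670.0, 388.0]]]
```

View pics/s33b.png

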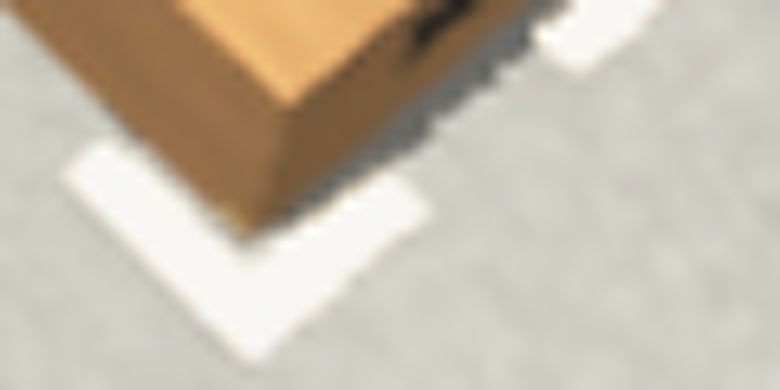

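The large carton is centred and square to about 1 mm in both views. Next come the keys, starting with the square one.

```bash
python3 - <<'E'
from h import *
st();go(625,41.5,100,jaw=97.5)
E
```

```text
t 62.48 tcp [409.6  54.2 191.1] jaw 97.7 down [ 0.003 -0.001 -1.   ] F [-0.1  0.4  0.5] w 70.8
slide mm [ 91.7 -41.3 211.6] spin 0.2 | jaw now 97.7 q6 -1.66 dist 234
```

```bash
python3 -m creep '{"hand":[1,1,1,1,1,1,1,1,1,1,1,1],"slide":[[0,-0.007,0.035],[0,-0.014,0.07],[0.01,-0.021,0.105],[0.03,-0.028,0.14],[0.05,-0.035,0.175],[0.07,-0.041,0.2],[0.09,-0.041,0.2115],[0.09,-0.041,0.2115],[0.09,-0.041,0.2115],[0.09,-0.041,0.2115],[0.09,-0.041,0.2115],[0.09,-0.041,0.2115]],"spin":[0,0,0,0,0,0,0,0,0,0,0,0]}' 20
python3 - <<'E'
from h import *
st();go(625,41.5,65,jaw=97.5)
im=shot("top");crop(im,210,140,310,200,"t34",7)
sc=shot("scene");crop(sc,190,180,290,280,"s34",5)
E
```

```text
time_s: 63.48
ee_pos: [0.6239, 0.0479, 0.102]
eef_rot: [-0.129, 1.568, 0.011]
force: [0.8, 0.3, 0.7]
grip_width: 0.0006
t 63.48 tcp [623.9  47.9 102. ] jaw 98.0 down [ 0.002  0.    -1.   ] F [0.8 0.3 0.7] w 0.6
slide mm [37.  -6.4  0.2] spin 0.5 | jaw now 98.0 q6 -1.69 dist 38
```

View pics/s34.png

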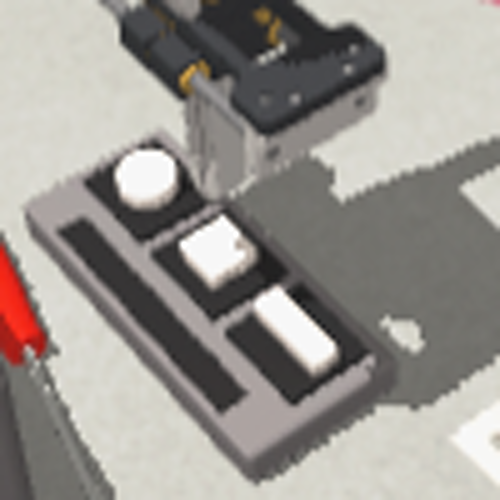

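```bash
python3 -m creep '{"hand":[1,1,1,1,1,1,1,1],"slide":[[0,-0.006,0],[0.02,-0.006,0],[0.037,-0.006,0],[0.042,-0.006,0],[0.042,-0.006,0],[0.042,-0.006,0],[0.042,-0.006,0],[0.042,-0.006,0]],"spin":[0,0,0,0,0,0,0,0]}' 20
python3 - <<'E'
from h import *
st()
sc=shot("scene");crop(sc,190,180,290,280,"s35",5)
E
```

```text
time_s: 64.25
ee_pos: [0.6251, 0.0417, 0.0595]
eef_rot: [-0.133, 1.569, 0.007]
force: [0.4, -0.4, -0.2]
grip_width: 0.0003
t 64.25 tcp [625.1  41.7  59.5] jaw 98.0 down [ 0.002  0.    -1.   ] F [ 0.4 -0.4 -0.2] w 0.3
```

View pics/s35.png

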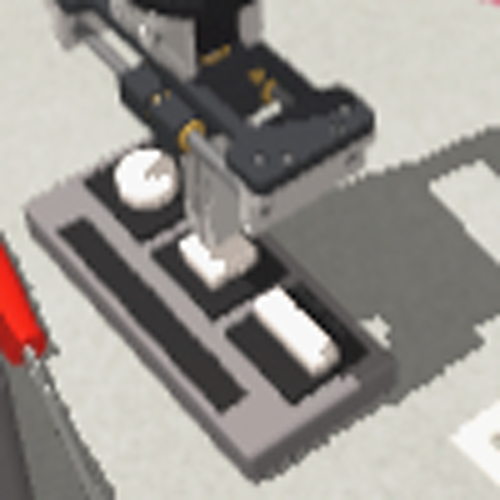

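```bash
python3 -m creep '{"hand":[1,1,1,1,1,1,1],"slide":[[0.004,0,0],[0.008,0,0],[0.01,0,0],[0.012,0,0],[0.013,0,0],[0.013,0,0],[0.013,0,0]],"spin":[0,0,0,0,0,0,0]}' 20
python3 - <<'E'
from h import *
st()
E
```

```text
time_s: 64.88
ee_pos: [0.6249, 0.0418, 0.0462]
eef_rot: [-0.16, 1.57, -0.02]
force: [-3.2, 0.8, 10.1]
grip_width: 0.0008
t 64.88 tcp [624.9  41.8  46.2] jaw 98.0 down [ 0.001 -0.    -1.   ] F [-3.2  0.8 10.1] w 0.8
```

```bash
python3 -m creep '{"hand":[1,1,1,1,1,1,1,1,1],"slide":[[-0.01,0,0],[-0.03,0,0],[-0.03,0.03,0],[-0.03,0.055,0],[-0.03,0.0655,0],[-0.03,0.0655,0],[-0.03,0.0655,0],[-0.014,0.0655,0],[-0.014,0.0655,0]],"spin":[0,0,0,0,0,0,0,0,0]}' 20
python3 - <<'E'
from h import *
st();go(616,106.5,46,jaw=97.5)
sc=shot("scene");crop(sc,190,180,290,280,"s36",5)
E
```

```text
time_s: 65.63
ee_pos: [0.6146, 0.1052, 0.057]
eef_rot: [-3.119, 1.567, -2.98]
force: [0.0, 0.1, -1.1]
grip_width: 0.0005
t 65.63 tcp [614.6 105.2  57. ] jaw 98.0 down [-0.003 -0.001 -1.   ] F [ 0.   0.1 -1.1] w 0.5
slide mm [11.   1.1  1.6] spin 0.5 | jaw now 98.0 q6 -1.6 dist 11
```

View pics/s36.png

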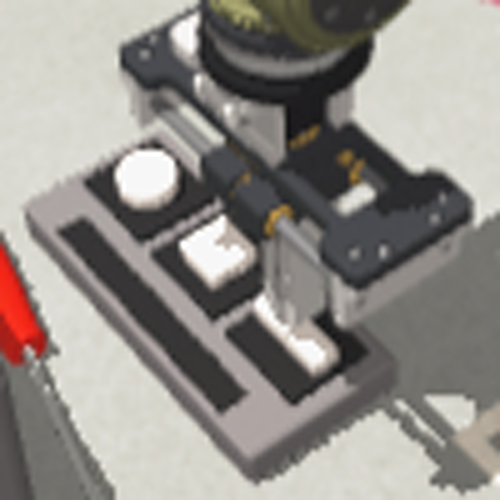

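```bash
python3 -m creep '{"hand":[1,1,1,1,1,1,1,1],"slide":[[0,0.001,0.001],[0.004,0.001,0.001],[0.008,0.001,0.001],[0.011,0.001,0.001],[0.013,0.001,0.001],[0.014,0.001,0.001],[0.014,0.001,0.001],[0.014,0.001,0.001]],"spin":[0,0,0,0,0,0,0,0]}' 20
python3 - <<'E'
from h import *
st()
E
```

```text
time_s: 66.35
ee_pos: [0.6168, 0.1075, 0.0462]
eef_rot: [-0.324, 1.57, -0.184]
force: [-1.4, -1.6, 9.0]
grip_width: 0.0004
t 66.35 tcp [616.8 107.5  46.2] jaw 98.0 down [ 0.001 -0.    -1.   ] F [-1.4 -1.6  9. ] w 0.4
```

```bash
python3 -m creep '{"hand":[1,1,1,1,1,1,1,1,1,1,1],"slide":[[-0.015,0,0],[-0.045,0,0],[-0.045,-0.03,0],[-0.045,-0.065,0],[-0.045,-0.1,-0.001],[-0.045,-0.125,-0.001],[-0.045,-0.1325,-0.001],[-0.045,-0.1325,-0.001],[-0.025,-0.1325,-0.001],[-0.014,-0.1325,-0.001],[-0.014,-0.1325,-0.001]],"spin":[0,0,0,0,0,0,0,0,0,0,0]}' 20
python3 - <<'E'
from h import *
st();go(634,-23.8,46,jaw=97.5)
sc=shot("scene");crop(sc,190,180,290,280,"s37",5)
E
```

```text
time_s: 67.27
ee_pos: [0.6323, -0.0221, 0.0564]
eef_rot: [2.875, 1.566, 3.016]
force: [0.3, 1.2, 0.3]
grip_width: 0.0008
t 67.27 tcp [632.3 -22.1  56.4] jaw 98.1 down [-0.005  0.001 -1.   ] F [0.3 1.2 0.3] w 0.8
slide mm [10.4 -1.9  1.5] spin 0.6 | jaw now 98.1 q6 -1.81 dist 11
```

View pics/s37.png

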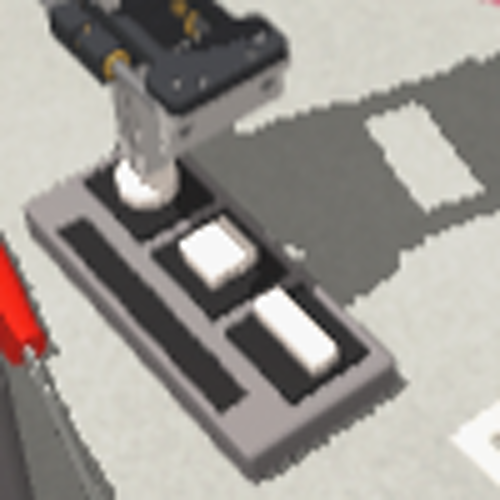

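```bash
python3 -m creep '{"hand":[1,1,1,1,1,1,1,1],"slide":[[0,-0.001,0],[0.004,-0.001,0],[0.008,-0.001,0],[0.011,-0.001,0],[0.013,-0.001,0],[0.014,-0.001,0],[0.014,-0.001,0],[0.014,-0.001,0]],"spin":[0,0,0,0,0,0,0,0]}' 20
python3 - <<'E'
from h import *
st()
E
python3 -m creep '{"hand":[1,1,1,1,1,1,1,1,1,1,1],"slide":[[-0.01,0,0],[-0.04,0,0],[-0.08,0,0],[-0.12,0,0],[-0.16,0,-0.01],[-0.2,0,-0.04],[-0.23,0,-0.07],[-0.23,0,-0.11],[-0.23,0,-0.14],[-0.23,0,-0.14],[-0.23,0,-0.14]],"spin":[0,0,0,0,0,0,0,0,0,0,0]}' 20
python3 - <<'E'
from h import *
st()
im=shot("top","t38f");bigpose(im)
sc=shot("scene","s38f")
for c in rects(sc,(300,250,352,300),(0,0,225),(179,60,255),40): r=wrect("scene",c,.05);print(r.tolist(),bay(r[:2]))
crop(sc,160,60,260,170,"s38",5)
E
```

```text
time_s: 67.98
ee_pos: [0.6344, -0.0244, 0.0462]
eef_rot: [-0.011, 1.57, 0.129]
force: [-0.9, 1.7, 8.1]
grip_width: 0.0005
t 67.98 tcp [634.4 -24.4  46.2] jaw 98.0 down [ 0.001  0.    -1.   ] F [-0.9  1.7  8.1] w 0.5
time_s: 68.9
ee_pos: [0.4945, -0.0444, 0.2765]
eef_rot: [-0.359, 1.569, -0.219]
force: [0.5, -0.3, 0.7]
grip_width: 0.0004
t 68.9 tcp [494.5 -44.4 276.5] jaw 98.0 down [ 0.002 -0.    -1.   ] F [ 0.5 -0.3  0.7] w 0.4
 part [481.8, 297.8, 100.3, 51.8, 8.0]
 part [494.5, 211.4, 101.0, 56.2, 7.9]
big [488.5, 253.5, 141.4, 101.1, -81.9] bay [-1.2 -1.3] yawerr 0.1
[491.2, 255.1, 101.9, 31.1, 7.9] [ 1.7 -0.1]
```

View pics/s38f.png

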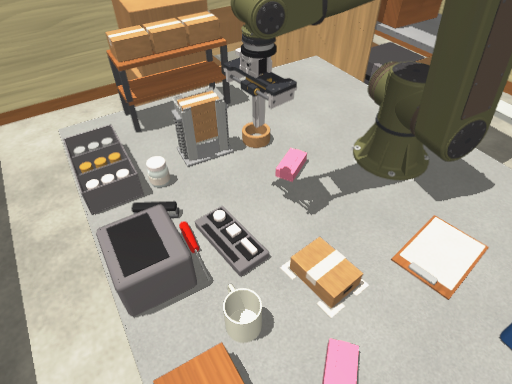

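View pics/t38f.png

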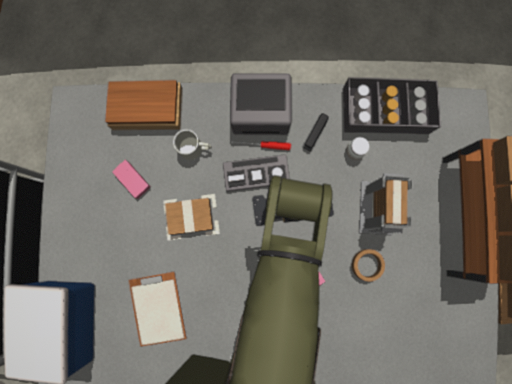

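View pics/s38.png

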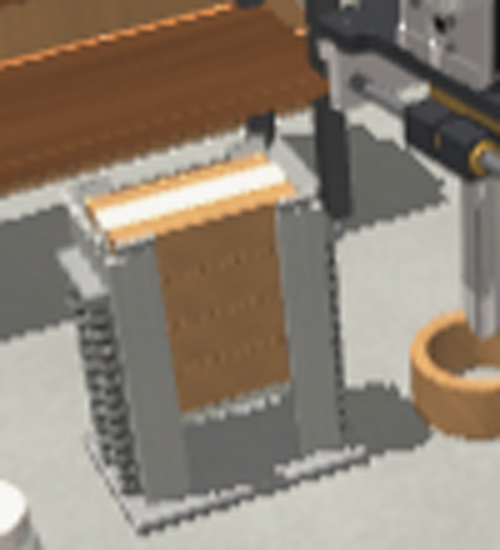

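```bash
python3 -c "
from station import ctrl
print(ctrl.hand_in())"
```

```text
the job is handed in; nothing more can be done
None
```

I put the delivery away and booked it in, then handed the job in at about 69 s; hand-in gave no verdict.

- **Small cartons:** All four on the bench are in the dispenser, flat and one on another. A fingertip touch found the top of the pile at about 203 mm, roughly 5 mm below the rim. The last picture shows it level.
- **Large carton:** It sits in the bay within about 1 mm of the middle of the marks and within about 0.3° of square. That holds in each camera measured against its own view of the bay. In world coordinates the two cameras disagree by about 3 mm, so I trusted only the comparison within each view.
- **Correction to the large carton:** It was knocked about 35 mm along the bay during the job, just as the arm withdrew. I took this to be the disturbance the task warns of and slid the carton back. One sideways push after that barely moved it, so I repeated the push.
- **Keys:** I pressed square, then bar, then round, each once. The fingertip travelled about 5.8 mm each time at 8 to 10 N, and I lifted clear between keys. I judged the presses from fingertip height and force, as there is no direct reading of the keys.
- **Other objects:** The mug, jar, screwdriver, stapler, tape roll and pink look-alikes appear unmoved in the last pictures. I compared these by eye only, and the arm partly hides one pink look-alike in the top view.

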